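# Pack the flower-arch fittings

## Robot

A 6-joint arm with a two-finger parallel gripper is mounted at the origin on the work surface. World frame = base frame: x ahead of the robot, y to its left, z up, the work surface at z = 0. Lengths are in m, angles in rad, forces in N, time in s.
With the tool pointing down it reaches from about 0.275 to 0.975 m from the base axis. Payload 8.4 kg.
Tool frame: the origin (TCP) lies midway between the tips of the shut fingers; the grasp point (between the pads) lies 19 mm behind it (arm.grasp_offset is the distance from the TCP to the grasp point, in m); z points along the fingers, y is the line along which they close (so a half turn about z gives the same grasp; the last joint's range is limited). The gripper opens to 92 mm and grips with 3 to 60 N. Pads are 20 mm wide; open, the fingers measure 128 mm over their backs; the gripper's body (75 mm by 189 mm) begins 69 mm behind the grasp point.
Start: joints at [1.236, 0.353, 1.633, -0, 1.155, -0.002], TCP at [0.204, 0.591, 0.184] pointing down, gripper open.
Joint ranges: [-2.63, 2.63], [-0.92, 2.1], [0.06, 2.66], [-1.3, 4.44], [0, 2.69], [-3.02, 3.02]. Speed limits (rad/s): [2.22, 2.22, 2.79, 3.14, 3.14, 3.14].

## Interface

Orientations are given as a unit quaternion [x, y, z, w].
In Python, from workcell import arm gives the robot as it stands.
- The arm moves only by the tool play_rows, never from a script. Its arguments are lists of equal length, an entry for each row: "dp": the shift along the tool's x, y, z in units of 40 mm (1.0 is 40 mm), a list of three; "yaw": the turn about the tool's z in units of 10 degrees (1.0 is 10 degrees). A call has 1 to 12 rows; each row shifts and turns the commanded pose from where the row before left it, along the tool's axes as they then stand; what a row does not reach is not made up. A row lasts 1/8 s, in which the tool goes at most 62.5 mm and 10.7 degrees, less where a joint would pass 70% of its speed; a pose out of reach is approached as far as the arm can. A call is refused whole if a number of a shift passes 1 or a number of a turn 1, either way. A call with a gripper value outside its range is refused whole. "grip" is the closure in counts, from 0 (fully open) to 255 (shut), set as the call begins (left out, the last holds). The fingers move at their own pace and stop on an object; "squeeze" is the grip in N (left out, the last holds). Time passes only in rows, so rows that do not move let the fingers close. It gives the time, the measured TCP pose, the force, the opening and the grip force at its end, in the units of the state.
- arm.sense(): the state, without advancing time (a new reading comes with each control period).
- arm.capture(name): name is "side" or "top" or "wrist"; returns a dict with "frame" (400x640x3 uint8, blue, green, red), "fov_y" (degrees; the focal length in pixels is half the picture's height over the tangent of half this angle, whatever the lens; pixels are square), "cx", "cy" (the principal point, pixels), "k1" (the pictures are not rectified: a ray, as slopes to the right and down, at radius r is drawn at 1 + k1 r^2 times it, then the intrinsics apply), "position" and "orientation" of the camera in the world; the wrist camera has in their place "hand_eye" (4x4, takes a point from camera to tool coordinates, whose origin is the TCP and whose axes are the flange's). Camera axes: x right, y down, z forward; pixel columns grow to the right and rows downward; lengths in m; the calibration is good to about 2 mm. A picture is of the moment at which its call begins: read the wrist's pose just before it. There is no depth.
- arm.finish_job(): hands the job in; it is judged then, once.
The state is a dict: "clock": time; "qpos": joint angles; "joint_vel": joint speeds; "joint_efforts": joint torques, N m; "tcp_pos": TCP position; "tool_rot": TCP orientation; "ft_force": force on the tool from outside, world axes, zero at the start; "torque": the same for the moment, N m; "width": opening from 0.0 (shut) to 1.0 (fully open); "finger_force": force on a finger pad.
Only numpy, scipy, OpenCV 4.12 (cv2) and the standard library are available. Lean on these libraries where they do the work, as an engineer would, in place of code of your own. Each camera call takes 0.05 s, during which the arm holds its last target. There are 200 camera calls.

## Task

Pack the flower-arch fittings that lie on the counter into the foam case for delivery: turn the red knob all the way to free the hold-down bar, slide the bar fully to the far end, and press each fitting fully home in the cutout of its own shape. Then slide the bar right back to its stop across the fittings and turn the knob back to lock it, without tipping over the pot or the vase.

Things in the scene. Friction and masses are not known exactly. Their poses are not given: they have to be found in the camera images.
- tee_mid (a point): Orange T fitting: a stem 120 long (x -60 to 60) and, at its +x end (x 36 to 60), a crossbar 24 x 56 (y -28 to 28). Tube 24 wide, 32 high, about 160 g, lies flat. Point: middle of the stem, half-way up (16 above the underside); x along the stem, z up. Grip across the stem there. May be absent.
- sleeve_mid (a point): Blue straight fitting: just the stem, 120 long (x -60 to 60); both ends alike, so it may be turned end for end. Tube 24 wide, 32 high, about 160 g, lies flat. Point: middle of the stem, half-way up (16 above the underside); x along the stem, z up. Grip across the stem there. May be absent.
- cross_mid (a point): Purple cross fitting: a stem 120 long (x -60 to 60) with a crossbar at x 18 to 42, y -28 to 28, so one arm is long (towards -x) and one short. Tube 24 wide, 32 high, about 160 g, lies flat. Point: middle of the stem, half-way up (16 above the underside); x along the stem, z up. Grip across the stem there. May be absent.
- elbow_mid (a point): Lime-green L fitting: a stem 120 long (x -60 to 60) with a leg at its -x end (x -60 to -36) that reaches to y = +40 on one side only. Tube 24 wide, 32 high, about 160 g, lies flat. Point: middle of the stem, half-way up (16 above the underside); x along the stem, z up. Grip across the stem there. May be absent.
- pocket_tee (a point): Where the tee fitting's own point lies when it is fully home in its cutout in the foam, with the same x and z axes. 30 above the counter (fitting's underside 14, its top 46, foam top 28 above it). 3 clearance all round. Needs about 8 to 15 N of pressing to go home.
- pocket_sleeve (a point): Where the sleeve fitting's own point lies when it is fully home in its cutout in the foam, with the same x and z axes (either end forward). 30 above the counter (fitting's underside 14, its top 46, foam top 28 above it). 3 clearance all round. Needs about 8 to 15 N of pressing to go home.
- pocket_cross (a point): Where the cross fitting's own point lies when it is fully home in its cutout in the foam, with the same x and z axes. 30 above the counter (fitting's underside 14, its top 46, foam top 28 above it). 3 clearance all round. Needs about 8 to 15 N of pressing to go home.
- pocket_elbow (a point): Where the elbow fitting's own point lies when it is fully home in its cutout in the foam, with the same x and z axes. 30 above the counter (fitting's underside 14, its top 46, foam top 28 above it). 3 clearance all round. Needs about 8 to 15 N of pressing to go home.
- case: Aluminium-walled case with dark foam (the cutouts show pink floors), fixed on the counter; origin at counter height under the middle of the cutout row, x as the pockets'. Cutouts side by side along y, stem lines 51 to 54 apart, 14 deep; a home fitting stands 18 proud. In each, two sprung foam lips grip the stem's sides, so a fitting must be pressed in. Foam y -125 to 125, x -84 to 112; sides 40 high.
- bar_handle (a point): Middle of the black upright fin on the yellow hold-down bar, 16 thick (case x) by 60 long (case y), its top 95 above the counter and standing 34 above the bar; point 80 above the counter. The bar (36 wide, underside 51 and top 61 above the counter) spans the case on two rails. Axes as the pockets'.
- bar (a joint): Position of the hold-down bar along the pockets' +x direction, m: 0 = home, against its end stop, across the middle of the cutouts; 0.097 = parked at the far end, cutouts clear. Sliding friction about 2 N; stays where it is left. With the lock on it can move only about 4 mm.
- knob_grip (a point): Middle of the red lock knob's grip on the bar's end beyond the case side on the pockets' -y side; it travels with the bar. The grip is a bar 44 long (this point's x), 14 wide (y), 81 to 107 above the counter; point 95 above the counter. Turns about the vertical.
- knob (a joint): Lock knob, rad: 0 = locked (its red tongue stands behind a steel post on the case side), 1.3 = fully free (end stop). Grows anticlockwise seen from above; friction about 0.06 N m, stays where it is left. It can be locked only with the bar home.
- pot_base (a point): Small terracotta pot among the fittings, 48 across, 55 high, must stay upright; point at the centre of its underside.
- vase_base (a point): Blue vase, 80 across, 130 high, at the side, must stay upright; point at the centre of its underside.
There are look-alikes about, which are no part of the job. There is more than one size of the part that bears cross_mid; the job needs the larger. Of the things that look like the part that bears sleeve_mid, the larger one is meant.

How it is judged:
By the outcome, as a careful person would: the job done as asked, in the order asked, and still so for the second after the job is handed in, with the robot touching nothing.
Of tee, sleeve, cross, elbow only 3 to 4 are there at a start; the rules pass over those that are not, and their reading is None.
At some moment in a run one of tee, sleeve, cross, elbow may be knocked a few centimetres aside while the robot is not near it.
Once in a run the grip may slacken for a moment while it holds something.
It also fails if it takes over 210 s, if anything falls off the work surface, if the arm or the gripper's body presses on something with over 40 N, if the wrist force passes 120 N, or if a joint passes its speed limit or range.

## Working session

There is one attempt and no reset: what is moved stays moved. The work goes in short steps, Python scripts to look and compute and a tool call to move; the robot and the scene stay as the last step left them, time stands still between calls to the robot, and variables do not carry over. Pictures are saved under pics/ and viewed, at most 14 in all, crops included, and the job is handed in when it is done.

Besides the shell and the picture viewer there is one more tool, called after "Emit:" as name(argument=value, ...), one argument or row to a line, values as JSON. play_rows: Moves the arm, as the interface text tells. Its arguments: {"type":"object","properties":{"dp":{"type":"array","items":{"type":"array","items":{"type":"number"}}},"yaw":{"type":"array","items":{"type":"number"}},"grip":{"type":"number"},"squeeze":{"type":"number"}},"required":["dp","yaw"]}

```bash
ls; mkdir -p pics; cat > h.py <<'E'
import numpy as np, cv2, json
from scipy.spatial.transform import Rotation as R
from workcell import arm
def cam(name):
    s=arm.sense(); c=arm.capture(name)
    if name=='wrist':
        T=np.eye(4);T[:3,:3]=R.from_quat(s['tool_rot']).as_matrix();T[:3,3]=s['tcp_pos']
        M=T@np.array(c['hand_eye'])
    else:
        M=np.eye(4);M[:3,:3]=R.from_quat(c['orientation']).as_matrix();M[:3,3]=c['position']
    h=c['frame'].shape[0]; f=h/2/np.tan(np.radians(c['fov_y'])/2)
    return dict(img=c['frame'],M=M,K=np.array([[f,0,c['cx']],[0,f,c['cy']],[0,0,1.]]),k1=c['k1'])
def rays(c,uv):
    uv=np.asarray(uv,float).reshape(-1,1,2)
    p=cv2.undistortPoints(uv,c['K'],np.array([c['k1'],0,0,0,0.])).reshape(-1,2)
    return np.c_[p,np.ones(len(p))]@c['M'][:3,:3].T
def onplane(c,uv,z):
    d=rays(c,uv);o=c['M'][:3,3]
    return o+d*((z-o[2])/d[:,2])[:,None]
def proj(c,P):
    P=np.asarray(P,float).reshape(-1,3);q=(P-c['M'][:3,3])@c['M'][:3,:3]
    return cv2.projectPoints(q,np.zeros(3),np.zeros(3),c['K'],np.array([c['k1'],0,0,0,0.]))[0].reshape(-1,2)
def st():
    s=arm.sense();r=R.from_quat(s['tool_rot']).as_matrix()
    print('t',round(s['clock'],2),'tcp',np.round(s['tcp_pos'],4),'yaw x-axis',round(np.degrees(np.arctan2(r[1,0],r[0,0])),1),'z',np.round(r[:,2],3),'F',np.round(s['ft_force'],1),'w',round(s['width'],3),'ff',s['finger_force'],'q6',round(s['qpos'][5],2))
    return s
E
python3 - <<'E'
from h import *
st()
for n in('top','side','wrist'):
    c=cam(n);cv2.imwrite(f'pics/{n}0.png',c['img']);print(n,c['M'].round(3).tolist(),c['K'][0,0],c['k1'])
E
```

```text
pics
t 0.0 tcp [0.204  0.5902 0.1837] yaw x-axis 160.9 z [-0.    -0.001 -1.   ] F [-0.  -0.3 -0.9] w 0.998 ff 0.0 q6 -0.0
top [[-0.003, -0.995, 0.104, 0.415], [-1.0, 0.001, -0.025, -0.09], [0.025, -0.104, -0.994, 0.932], [0.0, 0.0, 0.0, 1.0]] 369.60643503009163 -0.07000138899346554
side [[-0.982, -0.158, 0.102, 0.393], [-0.187, 0.768, -0.612, 0.541], [0.018, -0.62, -0.784, 0.882], [0.0, 0.0, 0.0, 1.0]] 392.6861480916266 -0.0013038125246731768
wrist [[0.326, 0.908, 0.265, 0.128], [0.945, -0.312, -0.092, 0.616], [-0.001, 0.281, -0.96, 0.385], [0.0, 0.0, 0.0, 1.0]] 317.15061585897126 0.020079767516613858
```

View pics/top0.png

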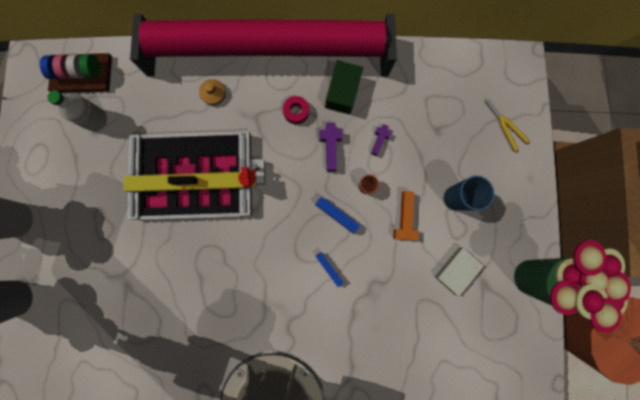

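View pics/side0.png

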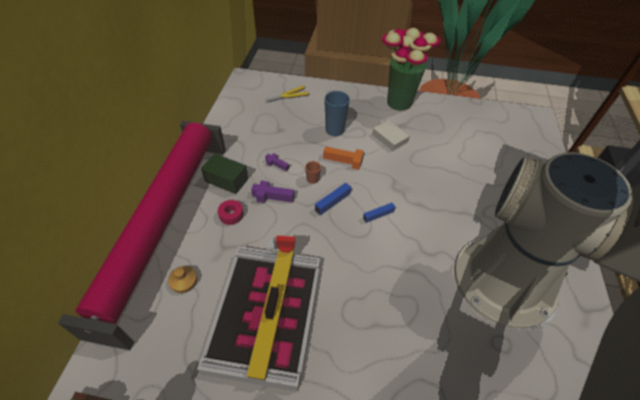

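The top view shows the case at (190,175) with its bar across it, the knob at (247,177), the large cross at (331,147), the tee at (407,215), the large sleeve at (339,214), the pot at (369,184) and the vase at (470,193). There is no elbow. The side view agrees.

```bash
cat >> h.py <<'E'
HSV=dict(orange=([8,150,90],[18,255,255]),blue=([105,170,80],[120,255,255]),purple=([128,100,50],[150,255,255]),
 red=([0,190,120],[6,255,255]),yellow=([22,150,100],[34,255,255]),pink=([160,150,60],[178,255,255]))
def blobs(c,col,amin=60):
    hs=cv2.cvtColor(c['img'],cv2.COLOR_BGR2HSV);m=cv2.inRange(hs,np.array(HSV[col][0]),np.array(HSV[col][1]))
    cs=cv2.findContours(m,cv2.RETR_EXTERNAL,cv2.CHAIN_APPROX_NONE)[0]
    return sorted([k.reshape(-1,2).astype(float) for k in cs if cv2.contourArea(k)>amin],key=lambda k:-cv2.contourArea(k.astype(np.float32)))
def rect(c,k,z):
    P=onplane(c,k,z)[:,:2]; r=cv2.minAreaRect((P*1000).astype(np.float32))
    return P,r
E
python3 - <<'E'
from h import *
for n in('top','side'):
  c=cam(n)
  for col,z in dict(orange=.032,blue=.032,purple=.032,red=.107,yellow=.061,pink=.014).items():
    for k in blobs(c,col,30)[:7]:
      P,r=rect(c,k,z);print(n,col,k.mean(0).round(0),np.round(r[0]),np.round(r[1]),round(r[2],1))
E
```

```text
top orange [621. 342.] [ 134. -874.] [142. 218.] 88.3
top orange [407. 218.] [ 462. -330.] [ 60. 118.] 88.7
top orange [211.  91.] [775. 156.] [60. 58.] 44.6
top blue [337. 215.] [ 463. -160.] [116.  21.] 52.9
top blue [329. 269.] [ 331. -140.] [87. 13.] 36.3
top blue [44. 65.] [856. 608.] [47. 17.] 6.8
top purple [331. 145.] [ 634. -145.] [ 53. 117.] 89.8
top purple [380. 139.] [ 653. -266.] [34. 78.] 55.8
top red [244. 176.] [545.  58.] [39. 18.] 1.0
top yellow [153. 183.] [539. 280.] [ 36. 143.] 1.5
top yellow [216. 181.] [544. 128.] [ 36. 114.] 1.7
top yellow [512. 133.] [ 662. -593.] [92. 46.] 44.2
top pink [263.  35.] [940.  35.] [665.  91.] 89.8
top pink [592. 288.] [ 267. -838.] [210. 214.] 55.2
top pink [295. 109.] [736. -57.] [67. 64.] 0.2
top pink [225. 162.] [594. 121.] [40. 59.] 3.8
top pink [158. 200.] [503. 290.] [40. 54.] 0.0
top pink [184. 166.] [590. 223.] [54. 38.] 89.9
top pink [225. 197.] [508. 118.] [40. 25.] 1.4
side orange [344. 156.] [ 462. -318.] [ 77. 117.] 85.5
side orange [435.  87.] [ 189. -744.] [93. 75.] 5.9
side orange [176. 278.] [791. 171.] [27. 57.] 3.1
side orange [466.  92.] [  64. -729.] [72. 74.] 66.2
side orange [188. 281.] [759. 173.] [33. 29.] 59.2
side purple [272. 193.] [ 633. -130.] [ 68. 120.] 83.6
side purple [276. 161.] [ 654. -251.] [38. 78.] 55.9
side yellow [271. 313.] [541. 208.] [ 38. 296.] 1.8
side yellow [295.  93.] [ 667. -559.] [86. 44.] 25.3
side pink [145. 226.] [940. -48.] [102. 682.] 0.1
side pink [230. 212.] [735. -57.] [64. 76.] 11.6
side pink [282. 353.] [502. 286.] [39. 53.] 11.1
side pink [253. 317.] [590. 221.] [39. 55.] 2.2
side pink [403.  47.] [  310. -1025.] [136. 269.] 26.2
side pink [261. 277.] [593. 119.] [38. 54.] 1.8
side pink [245. 340.] [588. 275.] [39. 25.] 2.5
```

```bash
cat >> h.py <<'E'
def go(x,y,z,yaw):
    s=st();r=R.from_quat(s['tool_rot']).as_matrix()
    d=(np.array([x,y,z])-s['tcp_pos']);psi=np.degrees(np.arctan2(r[1,0],r[0,0]))
    dy=-((yaw-psi+180)%360-180)/10
    a=np.radians(yaw);r2=np.array([[np.cos(a),np.sin(a),0],[np.sin(a),-np.cos(a),0],[0,0,-1]])
    print('GO now-axes',np.round(r.T@d/.04,2),'| after-yaw axes',np.round(r2.T@d/.04,2),'yaw units',round(dy,2))
E
python3 -c "
from h import *
go(.545,.058,.2,2)"
```

```text
t 0.25 tcp [0.2041 0.5905 0.1841] yaw x-axis 160.9 z [-0.    -0.001 -1.   ] F [-0.  -0.5  0.1] w 1.002 ff 0.0 q6 -0.0
GO now-axes [-12.4   -9.8   -0.39] | after-yaw axes [ 8.05 13.6  -0.4 ] yaw units 15.89
```

Emit:
play_rows(
  dp=[
    [-0.78, -0.61, -0.03],
    [-0.78, -0.61, -0.03],
    [-0.78, -0.61, -0.03],
    [-0.78, -0.61, -0.03],
    [-0.78, -0.61, -0.03],
    [-0.78, -0.61, -0.03],
    [-0.78, -0.61, -0.03],
    [-0.78, -0.61, -0.03],
  ],
  yaw=[0, 0, 0, 0, 0, 0, 0, 0],
  grip=110,
)

```text
clock: 1.25
tcp_pos: [0.3769, 0.3236, 0.1942]
tool_rot: [0.166, 0.986, 0.0, 0.0]
ft_force: [-0.5, 0.5, 0.9]
width: 0.566
finger_force: 0.0
```

Emit:
play_rows(
  dp=[
    [-0.78, -0.61, -0.03],
    [-0.78, -0.61, -0.03],
    [-0.78, -0.61, -0.03],
    [-0.78, -0.61, -0.03],
    [-0.78, -0.61, -0.03],
    [-0.78, -0.61, -0.03],
    [-0.78, -0.61, -0.03],
    [-0.7, -0.61, -0.03],
  ],
  yaw=[0, 0, 0, 0, 0, 0, 0, 0],
)

```text
clock: 2.25
tcp_pos: [0.5461, 0.0585, 0.2037]
tool_rot: [0.166, 0.986, 0.0, 0.0]
ft_force: [-0.1, 0.1, -0.7]
width: 0.57
finger_force: 0.0
```

Emit:
play_rows(
  dp=[
    [0, 0, 0],
    [0, 0, 0],
    [0, 0, 0],
    [0, 0, 0],
    [0, 0, 0],
    [0, 0, 0],
    [0, 0, 0],
    [0, 0, 0],
    [0, 0, 0],
    [0, 0, 0],
    [0, 0, 0],
    [0, 0, 0],
  ],
  yaw=[1, 1, 1, 1, 1, 1, 1, 1, 1, 1, 1, 1],
)

```text
clock: 3.75
tcp_pos: [0.5453, 0.0597, 0.2036]
tool_rot: [0.938, 0.347, -0.0, -0.0]
ft_force: [0.4, -0.1, -0.0]
width: 0.572
finger_force: 0.0
```

Emit:
play_rows(
  dp=[
    [0, 0, 0],
    [0, 0, 0],
    [0, 0, 0],
    [0, 0, 0],
    [0, 0, 0],
  ],
  yaw=[1, 1, 1, 0.9, 0],
)

```text
clock: 4.38
tcp_pos: [0.5454, 0.0597, 0.2036]
tool_rot: [1.0, 0.017, -0.0, 0.0]
ft_force: [-0.7, -0.8, 0.7]
width: 0.568
finger_force: 0.0
```

```bash
python3 -c "
from h import *
go(.545,.058,.2,2)
c=cam('wrist');cv2.imwrite('pics/w1.png',c['img'])
for col,z in dict(red=.107,yellow=.061,pink=.014).items():
    for k in blobs(c,col,100)[:9]:
      P,r=rect(c,k,z);print(col,k.mean(0).round(0),np.round(r[0],1),np.round(r[1]),round(r[2],1))
"
```

```text
t 4.38 tcp [0.5454 0.0597 0.2036] yaw x-axis 2.0 z [-0. -0. -1.] F [-0.7 -0.8  0.7] w 0.568 ff 0.0 q6 1.64
GO now-axes [-0.01  0.04  0.09] | after-yaw axes [-0.01  0.04  0.09] yaw units -0.0
red [326. 190.] [547.1  54.8] [51. 35.] 3.2
yellow [185. 181.] [539.3 204.4] [ 38. 300.] 1.8
pink [434.  18.] [716.9 -59.4] [45. 75.] 1.6
pink [268. 139.] [582.4 122.2] [56. 62.] 2.1
pink [183. 143.] [578.5 225.9] [56. 58.] 2.2
pink [226. 142.] [580.5 174.5] [56. 27.] 1.9
pink [136. 142.] [576.9 281.4] [57. 23.] 1.7
pink [136. 210.] [490.8 292.7] [24. 51.] 2.0
pink [271. 210.] [497.  119.8] [24. 29.] 2.0
pink [231. 210.] [495.1 171.7] [24. 27.] 2.0
pink [191. 210.] [493.3 223.5] [24. 25.] 2.1
```

View pics/w1.png

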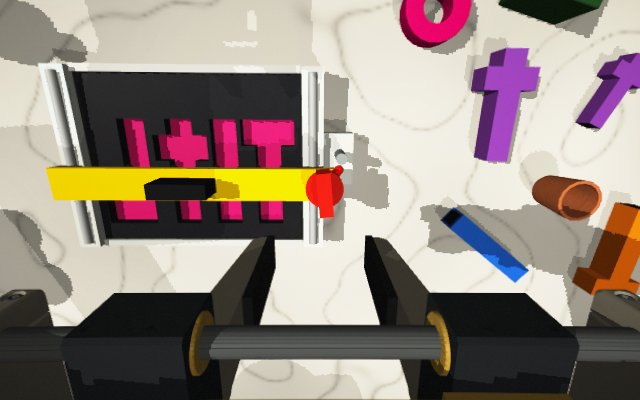

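The wrist view shows four cutouts. From left to right they are elbow (136,…), cross (183,…), sleeve (226,…) and tee (270,…). The knob grip is at about (325,190) and the bar is home.

```bash
python3 -c "
from h import *
c=cam('wrist')
hs=cv2.cvtColor(c['img'],cv2.COLOR_BGR2HSV);m=cv2.inRange(hs,np.array([0,150,60]),np.array([8,255,255]))[155:225,295:355]
for r in range(0,70,3):
  x=np.where(m[r])[0]
  if len(x): print(r+155,x.min()+295,x.max()+295,c['img'][r+155,x.min()+297:x.max()+294:5,2].tolist())
print(onplane(c,[[318,210],[334,210],[326,216],[326,217]],.107).round(4).tolist())
go(.544,.056,.087,2)
"
```

```text
167 335 341 [241]
170 316 342 [131, 124, 125, 125, 188]
173 315 341 [125, 124, 198, 178, 151]
176 311 339 [236, 248, 248, 248, 185]
179 309 340 [247, 246, 248, 248, 184, 183]
182 307 341 [248, 235, 248, 248, 248, 184, 184]
185 306 342 [248, 235, 248, 248, 248, 182, 184]
188 306 343 [248, 236, 248, 248, 248, 184, 185]
191 306 343 [248, 235, 248, 248, 248, 185, 184]
194 307 342 [248, 236, 248, 248, 248, 185, 184]
197 308 341 [248, 235, 248, 248, 248, 185]
200 310 339 [247, 236, 248, 248, 238, 187]
203 313 336 [247, 248, 248, 248]
206 317 332 [248, 248, 248]
209 319 333 [248, 248, 248]
212 320 333 [248, 248]
215 320 333 [248, 248]
[[0.5289, 0.06, 0.107], [0.5295, 0.0443, 0.107], [0.5229, 0.0519, 0.107], [0.5219, 0.0518, 0.107]]
t 4.47 tcp [0.5454 0.0597 0.2037] yaw x-axis 2.1 z [-0. -0. -1.] F [-0.2 -0.9  0.8] w 0.57 ff 0.0 q6 1.64
GO now-axes [-0.04  0.09  2.92] | after-yaw axes [-0.04  0.09  2.92] yaw units 0.01
```

Emit:
play_rows(
  dp=[
    [-0.04, 0.17, 0],
    [0, 0, 1],
    [0, 0, 1],
    [0, 0, 0.87],
    [0, 0, 0],
  ],
  yaw=[0, 0, 0, 0, 0],
)

```text
clock: 5.1
tcp_pos: [0.5418, 0.0523, 0.0868]
tool_rot: [1.0, 0.017, -0.003, 0.0]
ft_force: [-0.5, 0.6, 0.1]
width: 0.569
finger_force: 0.0
```

Emit:
play_rows(
  dp=[
    [0, 0, 0],
    [0, 0, 0],
    [0, 0, 0],
    [0, 0, 0],
    [0, 0, 0],
    [0, 0, 0],
  ],
  yaw=[0, 0, 0, 0, 0, 0],
  grip=255,
  squeeze=15,
)

```text
clock: 5.85
tcp_pos: [0.544, 0.0529, 0.0889]
tool_rot: [1.0, 0.017, -0.0, -0.0]
ft_force: [-0.1, 0.4, 0.0]
width: 0.005
finger_force: 0.0
```

```bash
python3 -c "
from h import *
st();c=cam('wrist');cv2.imwrite('pics/w2.png',c['img'])"
```

```text
t 5.85 tcp [0.544  0.0529 0.0889] yaw x-axis 1.9 z [-0.  0. -1.] F [-0.1  0.4  0. ] w 0.005 ff 0.0 q6 1.63
```

View pics/w2.png

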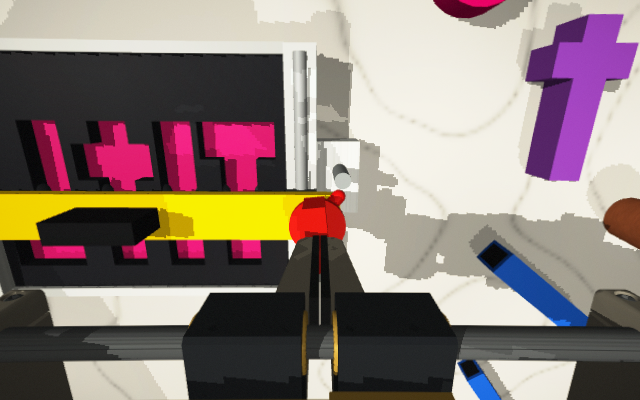

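```bash
python3 -c "
from h import *
c=cam('wrist');s=arm.sense()
t=np.array(s['tcp_pos']);print(proj(c,[t,t+[.022,0,.018],t+[-.022,0,.018],t+[0,0,.018]]).round(0).tolist(), proj(c,[[.566,.053,.081],[.566,.053,.107]]).round(0).tolist())
print(np.array(arm.capture('wrist')['hand_eye']).round(3).tolist(), arm.grasp_offset)
hs=cv2.cvtColor(c['img'],cv2.COLOR_BGR2HSV);cv2.imwrite('pics/w3.png',cv2.resize(c['img'][170:310,260:390],(780,840//1*580//840)))
"
```

```text
[[319.0, 230.0], [320.0, 207.0], [317.0, 273.0], [319.0, 241.0]] [[320.0, 196.0], [320.0, 207.0]]
[[0.001, -0.96, -0.282, 0.078], [1.0, 0.001, -0.0, 0.001], [0.0, -0.282, 0.96, -0.201], [0.0, 0.0, 0.0, 1.0]] 0.0187
```

View pics/w3.png

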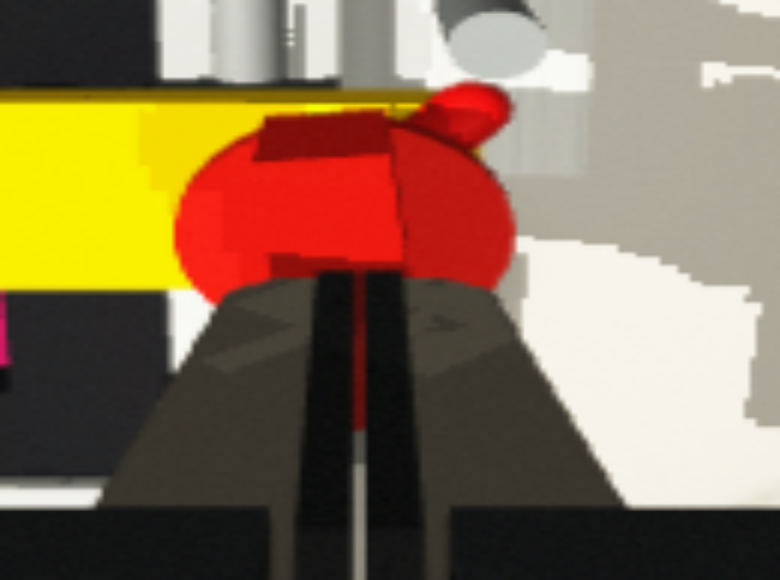

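```bash
python3 -c "
from h import *
for n in ('side','top'):
  c=cam(n);p=proj(c,[[.544,.055,.1]])[0];u,v=p.astype(int);print(n,p)
  print(proj(c,[[.544,.053,.089],[.566,.055,.107],[.522,.055,.107]]).round(1).tolist())
  k=c['img'][v-60:v+40,u-70:u+70];cv2.imwrite(f'pics/k_{n}.png',cv2.resize(k,None,fx=5,fy=5,interpolation=cv2.INTER_CUBIC))
"
```

```text
side [286.07628444 239.78702593]
[[286.5, 241.6], [276.8, 236.6], [295.1, 239.7]]
top [244.69404744 177.37967819]
[[246.4, 178.1], [244.3, 167.3], [244.0, 186.6]]
```

View pics/k_side.png

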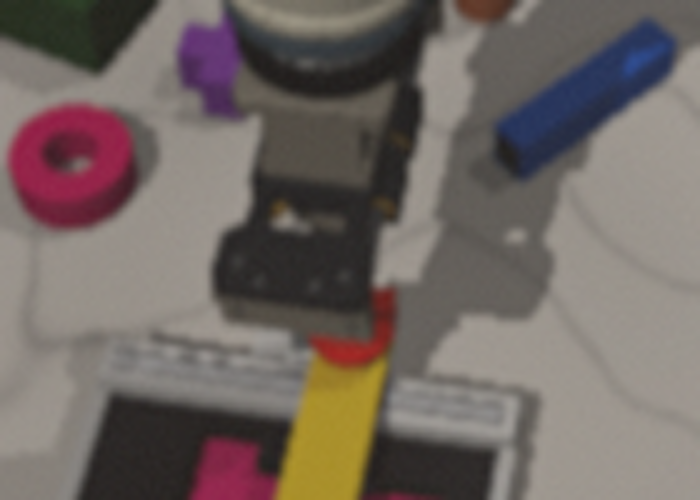

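The side crop doesn't settle it, so I'll probe gently downward with the fingers shut.

Emit:
play_rows(
  dp=[
    [0, 0, 0.08],
    [0, 0, 0.05],
    [0, 0, 0],
  ],
  yaw=[0, 0, 0],
)

```text
clock: 6.48
tcp_pos: [0.5438, 0.0528, 0.0834]
tool_rot: [1.0, 0.017, -0.0, 0.0]
ft_force: [-0.0, 0.4, -0.3]
width: 0.005
finger_force: 0.0
```

```bash
python3 -c "
from h import *
I1=cv2.imread('pics/w1.png');I2=cv2.imread('pics/w2.png')
for r in range(166,184,1): print(r,I1[r,312:345,2].tolist())
print()
for r in range(194,238,3): print(r,I2[r,286:350:2,2].tolist())
c=cam('wrist');H=np.array(arm.capture('wrist')['hand_eye'])
" 
```

```text
166 [199, 179, 127, 107, 64, 69, 97, 153, 154, 148, 115, 120, 132, 134, 136, 137, 132, 147, 232, 232, 234, 233, 245, 214, 223, 222, 222, 209, 183, 158, 232, 247, 246]
167 [83, 78, 66, 62, 56, 55, 62, 69, 67, 68, 66, 109, 131, 132, 133, 135, 130, 135, 153, 152, 153, 158, 215, 225, 235, 242, 240, 234, 219, 179, 162, 247, 246]
168 [121, 122, 122, 120, 120, 120, 121, 120, 121, 123, 121, 125, 129, 128, 128, 126, 127, 128, 128, 126, 128, 136, 217, 237, 246, 248, 247, 245, 235, 208, 155, 173, 246]
169 [223, 224, 223, 219, 161, 160, 161, 157, 126, 125, 124, 125, 125, 126, 124, 124, 129, 167, 223, 223, 223, 209, 139, 162, 179, 188, 205, 248, 240, 223, 169, 152, 191]
170 [243, 243, 243, 239, 130, 131, 129, 130, 125, 125, 125, 124, 124, 124, 125, 125, 125, 131, 153, 163, 133, 136, 130, 141, 168, 178, 188, 202, 197, 223, 172, 153, 177]
171 [244, 244, 244, 240, 125, 127, 125, 125, 125, 126, 124, 123, 124, 124, 125, 124, 123, 125, 114, 112, 112, 127, 136, 144, 178, 186, 192, 194, 186, 211, 163, 156, 176]
172 [244, 244, 242, 207, 125, 125, 125, 126, 124, 124, 125, 125, 126, 124, 124, 126, 125, 129,
[... 3710 characters left out ...]
0, 190, 191, 190, 190, 190, 191, 192, 171, 174]
227 [249, 249, 250, 250, 250, 249, 238, 238, 238, 238, 238, 238, 238, 239, 238, 238, 238, 238, 238, 239, 234, 190, 189, 190, 191, 190, 189, 189, 191, 190, 240, 172]
230 [249, 249, 249, 249, 250, 249, 238, 238, 238, 238, 238, 239, 238, 239, 239, 238, 239, 238, 238, 238, 236, 190, 191, 190, 190, 191, 190, 190, 191, 190, 244, 245]
233 [249, 249, 250, 250, 250, 250, 249, 238, 239, 220, 144, 143, 144, 145, 144, 145, 164, 162, 164, 164, 164, 190, 189, 190, 189, 190, 191, 191, 192, 189, 168, 245]
236 [249, 249, 249, 249, 250, 250, 250, 238, 238, 236, 144, 144, 145, 104, 19, 19, 29, 75, 19, 18, 35, 144, 190, 191, 191, 191, 190, 192, 191, 163, 169, 245]
```

```bash
python3 -c "
from h import *
c=cam('wrist');s=arm.sense();T=np.eye(4);T[:3,:3]=R.from_quat(s['tool_rot']).as_matrix();T[:3,3]=s['tcp_pos'];H=np.linalg.inv(T)@c['M']
def mk(t,yaw):
    a=np.radians(yaw);T=np.eye(4);T[:3,:3]=np.array([[np.cos(a),np.sin(a),0],[np.sin(a),-np.cos(a),0],[0,0,-1]]);T[:3,3]=t
    d=dict(c);d['M']=T@H;return d
a=mk([.5454,.0597,.2036],2.0);b=mk([.544,.0529,.0889],1.9)
for u,v in(((316,174.5),(304,208.3)),((330,173.6),(325.5,207.8))):
    o1,d1=a['M'][:3,3],rays(a,[u])[0];o2,d2=b['M'][:3,3],rays(b,[v])[0]
    x=np.linalg.lstsq(np.c_[d1,-d2],o2-o1,rcond=None)[0];print((o1+d1*x[0]).round(4),(o2+d2*x[1]).round(4))
"
```

```text
[0.5629 0.0632 0.1002] [0.5628 0.0627 0.1003]
[0.5655 0.0499 0.1065] [0.5655 0.0494 0.1065]
```

```bash
python3 -c "
from h import *
st();c=cam('wrist');I=c['img'];cv2.imwrite('pics/w4.png',I)
I2=cv2.imread('pics/w2.png')
print(I[195:285:2,319].tolist());print(I2[195:285:2,319].tolist())
cv2.imwrite('pics/w4c.png',cv2.resize(np.hstack([I[170:300,270:370],I2[170:300,270:370]]),None,fx=4,fy=4))
"
```

```text
t 6.62 tcp [0.5441 0.0528 0.0837] yaw x-axis 1.9 z [ 0.  0. -1.] F [ 0.5  0.4 -0.2] w 0.004 ff 0.0 q6 1.63
[[3, 105, 132], [0, 216, 243], [9, 35, 140], [10, 14, 129], [10, 13, 129], [10, 14, 129], [12, 15, 129], [9, 12, 129], [13, 24, 235], [17, 27, 238], [15, 25, 238], [17, 26, 238], [19, 27, 238], [17, 27, 238], [17, 27, 238], [17, 26, 238], [16, 25, 239], [17, 26, 238], [19, 29, 239], [18, 27, 238], [15, 22, 202], [17, 19, 75], [14, 16, 73], [14, 15, 73], [15, 17, 75], [13, 15, 73], [11, 14, 73], [14, 15, 74], [16, 17, 75], [13, 14, 72], [10, 13, 71], [14, 17, 75], [16, 20, 97], [12, 15, 94], [14, 17, 94], [14, 18, 94], [14, 18, 96], [14, 19, 95], [14, 17, 94], [15, 18, 95], [11, 15, 93], [18, 20, 94], [71, 79, 81], [73, 81, 81], [74, 81, 84]]
[[0, 213, 241], [11, 38, 141], [9, 12, 129], [10, 14, 130], [13, 16, 130], [11, 15, 130], [12, 17, 162], [17, 27, 238], [17, 28, 238], [19, 29, 239], [18, 28, 239], [17, 28, 239], [18, 26, 238], [19, 26, 239], [16, 24, 238], [21, 28, 239], [18, 26, 238], [19, 27, 238], [16, 25, 239], [13, 16, 164], [14, 16, 115], [12, 14, 73], [15, 16, 74], [12, 14, 72], [13, 16, 73], [11, 14, 71], [16, 18, 75], [13, 16, 76], [16, 19, 92], [15, 19, 96], [15, 18, 96], [15, 16, 95], [15, 18, 95], [16, 18, 95], [14, 16, 94], [15, 17, 95], [15, 18, 95], [16, 18, 95], [14, 16, 94], [18, 19, 94], [71, 79, 80], [71, 77, 80], [72, 79, 81], [74, 81, 83], [122, 134, 136]]
```

View pics/w4c.png

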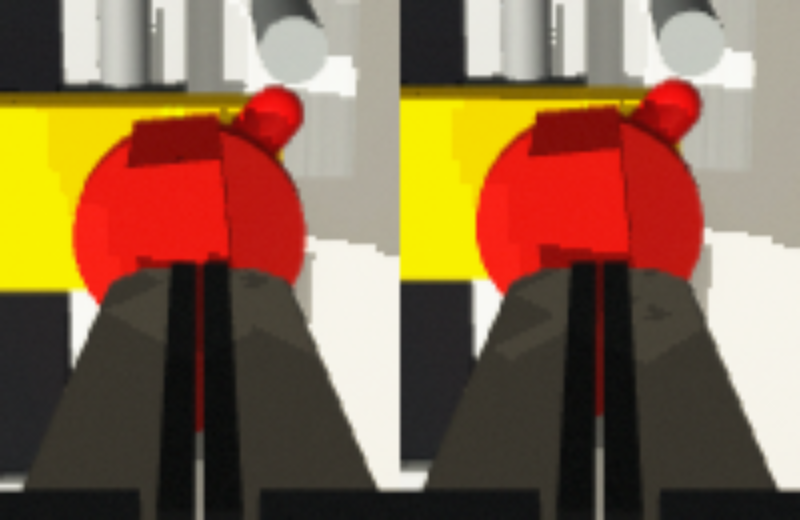

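The shadow gap is closing, so the fingertips are still just above the grip. I'll keep probing.

Emit:
play_rows(
  dp=[
    [0, 0, 0.05],
    [0, 0, 0.05],
    [0, 0, 0],
  ],
  yaw=[0, 0, 0],
)

```text
clock: 7.05
tcp_pos: [0.5439, 0.0528, 0.0795]
tool_rot: [1.0, 0.017, -0.0, 0.0]
ft_force: [0.8, -0.4, 0.1]
width: 0.007
finger_force: 0.0
```

Emit:
play_rows(
  dp=[
    [0, 0, 0.05],
    [0, 0, 0.05],
    [0, 0, 0],
  ],
  yaw=[0, 0, 0],
)

```text
clock: 7.42
tcp_pos: [0.5455, 0.0529, 0.0771]
tool_rot: [1.0, 0.017, 0.001, -0.0]
ft_force: [-1.3, -0.2, 12.9]
width: 0.004
finger_force: 6.1
```

```bash
python3 -c "
from h import *
st();c=cam('wrist');I=c['img']
print(I[195:285:2,319,2].tolist(),I[215:255:2,308,2].tolist())
"
```

```text
t 7.42 tcp [0.5455 0.0529 0.0771] yaw x-axis 1.9 z [ 0.003  0.    -1.   ] F [-1.3 -0.2 12.9] w 0.004 ff 6.142946017462236 q6 1.63
[138, 131, 198, 213, 127, 131, 129, 129, 129, 131, 239, 238, 238, 239, 238, 238, 239, 238, 239, 238, 203, 73, 75, 76, 74, 75, 75, 73, 75, 73, 75, 75, 75, 73, 94, 94, 96, 95, 96, 95, 94, 95, 95, 95, 89] [233, 238, 238, 238, 239, 238, 238, 238, 239, 238, 238, 115, 70, 62, 71, 71, 72, 71, 71, 73]
```

Emit:
play_rows(
  dp=[
    [0, 0, -0.4],
    [0, -0.09, 0],
    [0, 0, 0],
    [0, 0, 0],
    [0, 0, 0],
    [0, 0, 0],
  ],
  yaw=[0, 0, 0, 0, 0, 0],
  grip=130,
)

```text
clock: 8.22
tcp_pos: [0.5438, 0.0564, 0.0915]
tool_rot: [1.0, 0.017, -0.0, 0.0]
ft_force: [0.6, 0.1, 0.5]
width: 0.491
finger_force: 0.0
```

Emit:
play_rows(
  dp=[
    [0, 0, 0.3],
    [0, 0, 0.15],
    [0, 0, 0.12],
    [0, 0, 0.1],
    [0, 0, 0],
  ],
  yaw=[0, 0, 0, 0, 0],
)

```text
clock: 8.85
tcp_pos: [0.5437, 0.0564, 0.0646]
tool_rot: [1.0, 0.017, -0.0, 0.0]
ft_force: [-0.2, -0.9, -0.4]
width: 0.49
finger_force: 0.0
```

Emit:
play_rows(
  dp=[
    [0, 0, 0],
    [0, 0, 0],
    [0, 0, 0],
    [0, 0, 0],
    [0, 0, 0],
    [0, 0, 0],
  ],
  yaw=[0, 0, 0, 0, 0, 0],
  grip=255,
  squeeze=20,
)

```text
clock: 9.6
tcp_pos: [0.5437, 0.0548, 0.0651]
tool_rot: [1.0, 0.017, -0.0, 0.001]
ft_force: [-0.2, -8.2, 3.5]
width: 0.153
finger_force: 20.0
```

Emit:
play_rows(
  dp=[
    [0, 0.05, 0],
    [0, 0, 0],
    [0, 0, 0],
    [0, 0, 0],
    [0, 0, 0],
    [0, 0, 0],
    [0, 0, 0],
    [0, 0, 0],
    [0, 0, 0],
    [0, 0, 0],
  ],
  yaw=[0, -1, -1, -1, -1, -1, -1, -1, -0.6, 0],
)

```text
clock: 10.85
tcp_pos: [0.5449, 0.0524, 0.0651]
tool_rot: [0.777, 0.63, -0.0, 0.002]
ft_force: [2.2, -12.3, -0.0]
width: 0.149
finger_force: 20.3
```

```bash
python3 -c "
from h import *
s=st();print(s['torque'])"
```

```text
t 10.85 tcp [0.5449 0.0524 0.0651] yaw x-axis 78.0 z [ 0.002 -0.003 -1.   ] F [  2.2 -12.3  -0. ] w 0.149 ff 20.29203325510025 q6 0.31
[-2.39392396 -0.31747905 -0.46717711]
```

Emit:
play_rows(
  dp=[
    [0, 0, 0],
    [0, 0, 0],
    [0, 0, 0],
    [0, 0, -0.5],
    [0, 0, -0.9],
    [0, 0, -0.9],
    [0, 0, 0],
    [0, 0, 0],
  ],
  yaw=[0, 0, 0, 0, 0, -0.7, -0.7, 0],
  grip=130,
)

```text
clock: 11.85
tcp_pos: [0.544, 0.0547, 0.1572]
tool_rot: [0.695, 0.719, 0.0, 0.0]
ft_force: [-0.1, -0.1, 0.0]
width: 0.492
finger_force: 0.0
```

```bash
python3 -c "
from h import *
c=cam('top');I=c['img']
hs=cv2.cvtColor(I,cv2.COLOR_BGR2HSV);m=(hs[165:198,160:212,2]<50).astype(np.uint8)
n,l,stt,ce=cv2.connectedComponentsWithStats(m)
for i in range(1,n):
  if stt[i,4]>20: print(stt[i],ce[i]+[160,165],onplane(c,[ce[i]+[160,165]],.09))
x=cam('wrist');cv2.imwrite('pics/w5.png',x['img']);go(.54,.2,.13,92)
b=blobs(c,'red',20);print([ (k.mean(0),rect(c,k,.107)[1]) for k in b][:2])
"
```

```text
[ 8  0  6  8 40] [170.025 168.325] [[0.56699845 0.23053247 0.09      ]]
[  9  12  20   8 140] [178.80714286 180.03571429] [[0.53958814 0.20890117 0.09      ]]
[ 6 25 14  8 93] [172.74193548 193.56989247] [[0.50823775 0.2218222  0.09      ]]
t 11.95 tcp [0.5436 0.0545 0.1564] yaw x-axis 91.8 z [-0.001 -0.    -1.   ] F [ 0.7 -0.3 -0.5] w 0.489 ff 0.0 q6 0.07
GO now-axes [3.64 0.02 0.66] | after-yaw axes [3.64 0.04 0.66] yaw units -0.02
[(array([248.7826087 , 177.43478261]), ((544.9124145507812, 42.807228088378906), (37.54947280883789, 22.28462028503418), 17.90475082397461))]
```

View pics/w5.png

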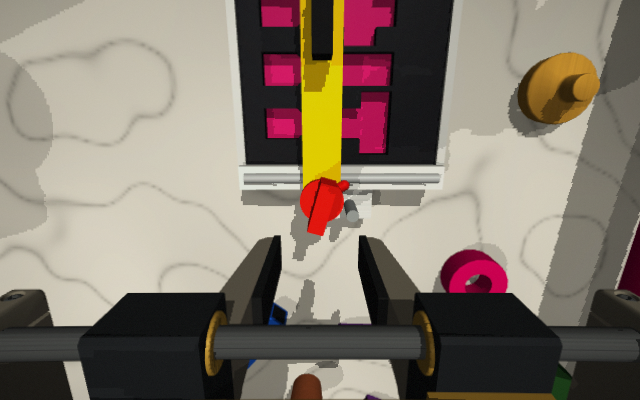

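The knob grip at (320,205) is turned about 75° and its tongue at (343,185) is off the post. Next is the fin.

Emit:
play_rows(
  dp=[
    [0.95, 0, 0],
    [0.95, 0, 0],
    [0.95, 0, 0],
    [0.95, 0, 0],
    [0, 0, 0.9],
    [0, 0, 0.9],
    [0, 0, 0.6],
    [0, 0, 0.4],
    [0, 0, 0],
  ],
  yaw=[0, 0, 0, 0, 0, 0, 0, 0, 0],
)

```text
clock: 13.08
tcp_pos: [0.538, 0.206, 0.0437]
tool_rot: [0.695, 0.719, -0.001, -0.001]
ft_force: [0.1, 0.4, -0.4]
width: 0.487
finger_force: 0.0
```

Emit:
play_rows(
  dp=[
    [0, 0, 0],
    [0, 0, 0],
    [0, 0, 0],
    [0, 0, 0],
    [0, 0, 0],
    [0, 0, 0],
  ],
  yaw=[0, 0, 0, 0, 0, 0],
  grip=255,
  squeeze=15,
)

```text
clock: 13.82
tcp_pos: [0.5396, 0.2065, 0.0457]
tool_rot: [0.695, 0.719, 0.001, 0.0]
ft_force: [-0.0, -0.7, 6.2]
width: 0.172
finger_force: 15.0
```

Emit:
play_rows(
  dp=[
    [0, 0.3, 0],
    [0, 0.4, 0],
    [0, 0.4, 0],
    [0, 0.4, 0],
    [0, 0.4, 0],
    [0, 0.4, 0],
    [0, 0.2, 0],
    [0, 0, 0],
  ],
  yaw=[0, 0, 0, 0, 0, 0, 0, 0],
)

```text
clock: 14.82
tcp_pos: [0.6352, 0.2094, 0.0452]
tool_rot: [0.695, 0.719, -0.003, -0.002]
ft_force: [-14.0, 0.5, 14.9]
width: 0.17
finger_force: 15.0
```

Emit:
play_rows(
  dp=[
    [0, 0, 0],
    [0, 0, 0],
    [0, 0, -0.6],
    [0, 0, -1],
    [0, 0, -1],
    [0, -0.7, 0],
    [0, -0.7, 0],
  ],
  yaw=[0, 0, 0, 0, 0, 0, 0],
  grip=100,
)

```text
clock: 15.7
tcp_pos: [0.5827, 0.2078, 0.1493]
tool_rot: [0.695, 0.719, 0.001, 0.0]
ft_force: [-1.2, -0.4, 0.4]
width: 0.603
finger_force: 0.0
```

Emit:
play_rows(
  dp=[
    [0, 0, 0],
    [0, 0, 0],
    [0, 0, 0],
    [0, 0, 0],
    [0, 0, 0],
    [0, 0, 0],
    [0, 0, 0],
    [0, 0, 0],
    [0, 0, 0],
    [0, 0, 0],
  ],
  yaw=[1, 1, 1, 1, 1, 1, 1, 1, 1, 0],
)

```text
clock: 16.95
tcp_pos: [0.583, 0.2078, 0.1488]
tool_rot: [1.0, 0.017, 0.0, 0.0]
ft_force: [0.3, 0.6, 0.0]
width: 0.61
finger_force: 0.0
```

```bash
python3 -c "
from h import *
st();c=cam('wrist');cv2.imwrite('pics/w6.png',c['img'])
print('cam',c['M'][:3,3].round(3))
for k in blobs(c,'pink',300)[:9]:
      P,r=rect(c,k,.014);print(k.mean(0).round(0),np.round(r[0],1),np.round(r[1],1),round(r[2],1))
for k in blobs(c,'yellow',300)[:2]:
      P,r=rect(c,k,.061);print('bar',np.round(r[0],1),np.round(r[1],1),round(r[2],1))
t=cam('top')
for col in('orange','blue','purple'):
  for k in blobs(t,col,60)[:2]:
    P,r=rect(t,k,.032);print(col,np.round(r[0]),np.round(r[1]),round(r[2],1))
"
```

```text
t 16.95 tcp [0.583  0.2078 0.1488] yaw x-axis 2.0 z [ 0. -0. -1.] F [0.3 0.6 0. ] w 0.61 ff 0.0 q6 1.88
cam [0.661 0.21  0.35 ]
[605.  41.] [727.  -51.6] [69.5 71.2] 18.6
[305. 212.] [543.2 221.8] [124.4  62. ] 2.7
[400. 200.] [554.  118.7] [109.7  60.5] 2.0
[351. 216.] [545.  170.6] [124.1  29.9] 1.9
[254. 199.] [559.6 278.1] [87.3 28.2] 1.9
bar [634.5 210.4] [ 36.9 294. ] 2.0
orange [ 134. -874.] [142. 218.] 88.3
orange [ 461. -332.] [ 55. 116.] 88.7
blue [ 462. -160.] [115.  22.] 52.9
blue [ 331. -140.] [87. 13.] 36.2
purple [ 634. -145.] [ 53. 117.] 89.8
purple [ 653. -266.] [33. 78.] 55.8
```

View pics/w6.png

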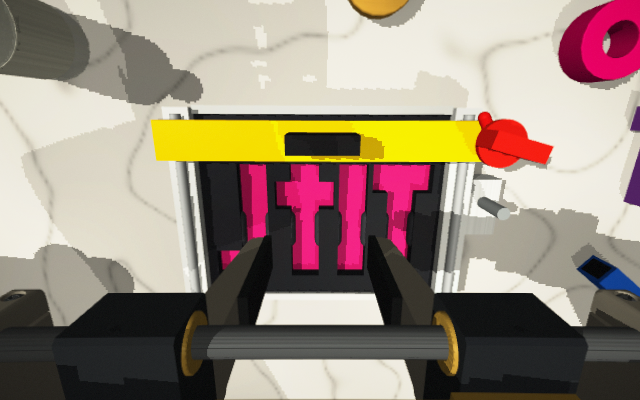

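The four cutouts are clear. Cross is at (305,212), sleeve at (351,216) and tee at (400,200), and the bar is parked. Next is the cross.

Emit:
play_rows(
  dp=[
    [0.16, 0.89, 0],
    [0.16, 0.89, 0],
    [0.16, 0.89, 0],
    [0.16, 0.89, 0],
    [0.16, 0.89, 0],
    [0.16, 0.89, 0],
    [0.16, 0.89, 0],
    [0.16, 0.89, 0],
    [0.16, 0.89, 0],
    [0.16, 0.89, 0],
    [0, 0, 0.4],
    [0, 0, 0],
  ],
  yaw=[0, 0, 0, 0, 0, 0, 0, 0, 0, 0, 0, 0],
)

```text
clock: 18.55
tcp_pos: [0.6573, -0.1451, 0.131]
tool_rot: [1.0, 0.018, -0.002, -0.001]
ft_force: [0.0, 0.3, -0.4]
width: 0.607
finger_force: 0.0
```

```bash
cat >> h.py <<'E'
def stem(c,col,z=.032,idx=0,amin=300):
    "top-face rectangle of a fitting seen by the wrist: masks brighter top face by value"
    hs=cv2.cvtColor(c['img'],cv2.COLOR_BGR2HSV);m=cv2.inRange(hs,np.array(HSV[col][0]),np.array(HSV[col][1]))
    v=hs[...,2][m>0];t,_=cv2.threshold(v.reshape(-1,1),0,255,cv2.THRESH_OTSU)
    m2=((m>0)&(hs[...,2]>t)).astype(np.uint8)*255
    cs=sorted(cv2.findContours(m2,cv2.RETR_EXTERNAL,cv2.CHAIN_APPROX_NONE)[0],key=lambda k:-cv2.contourArea(k))
    out=[]
    for k in cs[:3]:
        if cv2.contourArea(k)<amin: continue
        P=onplane(c,k.reshape(-1,2).astype(float),z)[:,:2];r=cv2.minAreaRect((P*1000).astype(np.float32))
        print(col,'px',k.reshape(-1,2).mean(0).round(0),np.round(r[0],1),np.round(r[1],1),round(r[2],1));out.append(P)
    return out
E
python3 -c "
from h import *
go(.634,-.145,.1,0)
c=cam('wrist');cv2.imwrite('pics/w7.png',c['img'])
stem(c,'purple');stem(c,'blue')
t=cam('top');print('pot,vase',onplane(t,[[369,184],[470,193]],.05).round(3))"
```

```text
t 18.55 tcp [ 0.6573 -0.1451  0.131 ] yaw x-axis 2.0 z [-0.003  0.001 -1.   ] F [ 0.   0.3 -0.4] w 0.607 ff 0.0 q6 1.32
GO now-axes [-0.58 -0.02  0.78] | after-yaw axes [-0.58 -0.    0.77] yaw units 0.2
purple px [319. 208.] [ 633.  -146.4] [118.8  55.9] 2.1
purple px [451. 186.] [ 668.3 -275. ] [38.4 51.9] 86.9
blue px [341. 371.] [ 445.9 -178.6] [72.4 23.4] 53.1
pot,vase [[ 0.536 -0.236  0.05 ]
 [ 0.514 -0.486  0.05 ]]
```

View pics/w7.png

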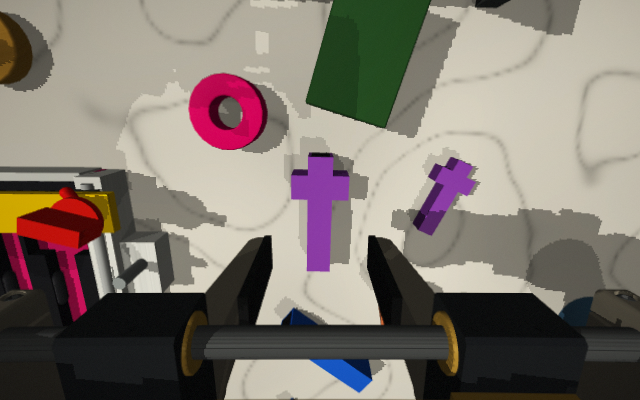

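The large cross is at (319,208), square to the tool. The torus, the small cross and the green block are the look-alikes and clutter here.

Emit:
play_rows(
  dp=[
    [-0.6, 0.01, 0],
    [0, 0, 0.9],
    [0, 0, 0.9],
    [0, 0, 0.8],
    [0, 0, 0.4],
    [0, 0, 0.2],
    [0, 0, 0],
  ],
  yaw=[0, 0, 0, 0, 0, 0, 0],
)

```text
clock: 19.52
tcp_pos: [0.6352, -0.1468, 0.0053]
tool_rot: [1.0, 0.017, 0.0, 0.0]
ft_force: [0.1, 0.5, -0.2]
width: 0.611
finger_force: 0.0
```

Emit:
play_rows(
  dp=[
    [0, 0, 0.15],
    [0, 0, 0.1],
    [0, 0, 0],
  ],
  yaw=[0, 0, 0],
)

```text
clock: 19.9
tcp_pos: [0.6347, -0.1471, -0.0052]
tool_rot: [1.0, 0.017, -0.0, -0.0]
ft_force: [-0.3, -0.3, 0.0]
width: 0.606
finger_force: 0.0
```

```bash
python3 -c "
from h import *
st()
c=cam('wrist');cv2.imwrite('pics/w8.png',c['img'])"
```

```text
t 19.9 tcp [ 0.6347 -0.1471 -0.0052] yaw x-axis 1.9 z [-0.  0. -1.] F [-0.3 -0.3  0. ] w 0.606 ff 0.0 q6 1.31
```

View pics/w8.png

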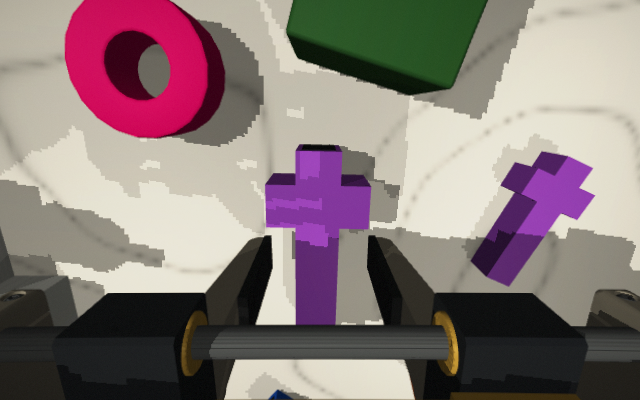

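The view confirms the tips are well above the reported TCP, by about 29 mm. The cross stem lies centred between them.

Emit:
play_rows(
  dp=[
    [0.03, -0.02, 0.15],
    [0, 0, 0.05],
    [0, 0, 0],
  ],
  yaw=[0, 0, 0],
)

```text
clock: 20.32
tcp_pos: [0.6358, -0.1461, -0.0135]
tool_rot: [1.0, 0.017, -0.0, -0.0]
ft_force: [-0.1, -0.6, 0.1]
width: 0.607
finger_force: 0.0
```

Emit:
play_rows(
  dp=[
    [0, 0, 0],
    [0, 0, 0],
    [0, 0, 0],
    [0, 0, 0],
    [0, 0, 0],
    [0, 0, 0],
  ],
  yaw=[0, 0, 0, 0, 0, 0],
  grip=255,
  squeeze=40,
)

```text
clock: 21.08
tcp_pos: [0.6361, -0.1461, -0.013]
tool_rot: [1.0, 0.017, 0.0, -0.0]
ft_force: [0.0, 0.8, 2.0]
width: 0.257
finger_force: 40.0
```

Emit:
play_rows(
  dp=[
    [0, 0, -0.4],
    [0, 0, -0.9],
    [0, 0, -1],
    [0, 0, -1],
    [0, 0, 0],
  ],
  yaw=[0, 0, 0, 0, 0],
)

```text
clock: 21.7
tcp_pos: [0.6385, -0.1468, 0.1233]
tool_rot: [1.0, 0.017, 0.003, 0.001]
ft_force: [0.0, 0.0, -2.1]
width: 0.255
finger_force: 40.0
```

```bash
python3 -c "
from h import *
go(.5473,.2218,.12,1.9)
c=cam('wrist');stem(c,'purple',c['M'][2,3]-.201+.013+.032)
"
```

```text
t 21.7 tcp [ 0.6385 -0.1468  0.1233] yaw x-axis 1.9 z [ 0.007 -0.002 -1.   ] F [ 0.   0.  -2.1] w 0.255 ff 39.9502158164978 q6 1.31
GO now-axes [-1.97 -9.29  0.05] | after-yaw axes [-1.97 -9.29  0.08] yaw units 0.0
purple px [320. 206.] [ 668.9 -146.4] [51.9 55.9] 1.7
purple px [458. 164.] [ 693.1 -213.8] [20. 19.] 20.0
```

Emit:
play_rows(
  dp=[
    [-0.19, -0.93, 0],
    [-0.19, -0.93, 0],
    [-0.19, -0.93, 0],
    [-0.19, -0.93, 0],
    [-0.19, -0.93, 0],
    [-0.19, -0.93, 0],
    [-0.19, -0.93, 0],
    [-0.19, -0.93, 0],
    [-0.19, -0.93, 0],
    [-0.19, -0.93, 0],
    [0, 0, 0],
    [0, 0, 0],
  ],
  yaw=[0, 0, 0, 0, 0, 0, 0, 0, 0, 0, 0, 0],
)

```text
clock: 23.25
tcp_pos: [0.5468, 0.2223, 0.1178]
tool_rot: [1.0, 0.017, -0.001, 0.001]
ft_force: [-0.1, 0.0, -1.6]
width: 0.256
finger_force: 40.0
```

```bash
python3 -c "
from h import *
go(.5473,.2218,.02,1.9)
c=cam('wrist');stem(c,'purple',c['M'][2,3]-.201+.013+.032)
"
```

```text
t 23.25 tcp [0.5468 0.2223 0.1178] yaw x-axis 2.0 z [-0.002 -0.001 -1.   ] F [-0.1  0.  -1.6] w 0.256 ff 39.95024621486664 q6 1.92
GO now-axes [0.02 0.01 2.44] | after-yaw axes [0.01 0.01 2.44] yaw units 0.01
purple px [320. 205.] [577.9 222.7] [51.  55.9] 1.8
```

Emit:
play_rows(
  dp=[
    [0.02, 0.01, 0.8],
    [0, 0, 0.9],
    [0, 0, 0.7],
    [0, 0, 0.1],
    [0, 0, 0.1],
    [0, 0, 0],
  ],
  yaw=[0, 0, 0, 0, 0, 0],
)

```text
clock: 24.05
tcp_pos: [0.5491, 0.2226, 0.0157]
tool_rot: [1.0, 0.017, 0.001, -0.0]
ft_force: [-0.3, -0.1, -1.6]
width: 0.255
finger_force: 40.0
```

Emit:
play_rows(
  dp=[
    [0, 0, 0.1],
    [0, 0, 0.1],
    [0, 0, 0],
  ],
  yaw=[0, 0, 0],
)

```text
clock: 24.42
tcp_pos: [0.5489, 0.2229, 0.0071]
tool_rot: [1.0, 0.017, 0.001, -0.0]
ft_force: [2.3, -0.2, -0.9]
width: 0.256
finger_force: 40.0
```

Emit:
play_rows(
  dp=[
    [-0.04, 0.02, 0.05],
    [0, 0, 0.1],
    [0, 0, 0.08],
    [0, 0, 0],
  ],
  yaw=[0, 0, 0, 0],
)

```text
clock: 24.92
tcp_pos: [0.5469, 0.222, 0.0007]
tool_rot: [1.0, 0.017, 0.0, -0.0]
ft_force: [-8.0, -3.8, 37.3]
width: 0.254
finger_force: 40.0
```

Emit:
play_rows(
  dp=[
    [0, 0, -0.04],
    [0, 0, 0],
    [0, 0, 0],
    [0, 0, 0],
  ],
  yaw=[0, 0, 0, 0],
  grip=150,
)

```text
clock: 25.42
tcp_pos: [0.5464, 0.2217, -0.0012]
tool_rot: [1.0, 0.017, -0.0, 0.0]
ft_force: [-0.1, 0.1, 0.8]
width: 0.413
finger_force: 0.0
```

Emit:
play_rows(
  dp=[
    [0, 0, -0.4],
    [0, 0, -0.8],
    [0, 0, -0.5],
    [0, 0, 0],
    [0, 0, 0],
    [0, 0, 0],
  ],
  yaw=[0, 0, 0, 0, 0, 0],
  grip=255,
)

```text
clock: 26.18
tcp_pos: [0.5461, 0.2216, 0.0664]
tool_rot: [1.0, 0.017, -0.001, 0.0]
ft_force: [-0.6, 0.0, 0.0]
width: 0.008
finger_force: 0.0
```

Emit:
play_rows(
  dp=[
    [0, 0, 0.6],
    [0, 0, 0.4],
    [0, 0, 0.17],
    [0, 0, 0.1],
    [0, 0, 0],
  ],
  yaw=[0, 0, 0, 0, 0],
)

```text
clock: 26.8
tcp_pos: [0.5471, 0.222, 0.0168]
tool_rot: [1.0, 0.017, 0.0, -0.0]
ft_force: [0.1, -0.4, -0.7]
width: 0.003
finger_force: 0.0
```

Emit:
play_rows(
  dp=[
    [0, 0, 0.06],
    [0, 0, 0.06],
    [0, 0, 0],
  ],
  yaw=[0, 0, 0],
)

```text
clock: 27.18
tcp_pos: [0.5475, 0.2221, 0.0161]
tool_rot: [1.0, 0.017, 0.001, -0.0]
ft_force: [-13.0, -5.0, 45.5]
width: 0.004
finger_force: 22.9
```

Emit:
play_rows(
  dp=[
    [0, 0, -0.9],
    [0, 0, -1],
    [0, 0, -1],
    [-0.2, 0.89, 0],
    [-0.2, 0.89, 0],
    [-0.2, 0.89, 0],
    [-0.2, 0.89, 0],
    [-0.2, 0.89, 0],
    [-0.2, 0.89, 0],
    [-0.2, 0.89, 0],
    [-0.2, 0.89, 0],
  ],
  yaw=[0, 0, 0, 0, 0, 0, 0, 0, 0, 0, 0],
  grip=100,
)

```text
clock: 28.55
tcp_pos: [0.4924, -0.0661, 0.1281]
tool_rot: [1.0, 0.017, 0.001, 0.0]
ft_force: [0.5, -0.6, -0.1]
width: 0.608
finger_force: 0.0
```

Emit:
play_rows(
  dp=[
    [-0.2, 0.89, 0],
    [-0.2, 0.89, 0],
    [0, 0, 0],
    [0, 0, 0],
    [0, 0, 0],
    [0, 0, 0],
    [0, 0, 0],
    [0, 0, 0],
    [0, 0, 0],
  ],
  yaw=[0, 0, -0.9, -0.9, -0.9, -0.8, -0.8, -0.8, 0],
)

```text
clock: 29.68
tcp_pos: [0.479, -0.1367, 0.128]
tool_rot: [0.895, 0.445, 0.0, 0.0]
ft_force: [0.5, 0.2, -0.5]
width: 0.607
finger_force: 0.0
```

```bash
python3 -c "
from h import *
st()
c=cam('wrist');cv2.imwrite('pics/w9.png',c['img'])
stem(c,'blue')
t=cam('top')
for col in('orange','blue','purple'):
  for k in blobs(t,col,60)[:3]:
    P,r=rect(t,k,.032);print(col,np.round(r[0]),np.round(r[1]),round(r[2],1))
"
```

```text
t 29.68 tcp [ 0.479  -0.1367  0.128 ] yaw x-axis 52.9 z [ 0.001 -0.    -1.   ] F [ 0.5  0.2 -0.5] w 0.607 ff 0.0 q6 0.37
blue px [319. 221.] [ 460.3 -160.3] [118.9  23.7] 53.0
blue px [211. 263.] [ 342.6 -130.7] [63.7 17.3] 36.2
orange [ 134. -874.] [142. 218.] 88.3
orange [775. 156.] [60. 58.] 47.0
blue [ 331. -140.] [87. 13.] 36.8
blue [ 440. -190.] [38. 21.] 52.9
blue [854. 608.] [49. 19.] 3.4
purple [549. 225.] [125.  57.] 2.5
purple [ 664. -272.] [33. 51.] 48.1
```

Emit:
play_rows(
  dp=[
    [-0.75, -0.02, 0],
    [0, 0, 0.9],
    [0, 0, 0.9],
    [0, 0, 0.8],
    [0, 0, 0.5],
    [0, 0, 0.3],
    [0, 0, 0.12],
    [0, 0, 0],
    [0, 0, 0],
  ],
  yaw=[0, 0, 0, 0, 0, 0, 0, 0, 0],
)

```text
clock: 30.9
tcp_pos: [0.4606, -0.1603, -0.0124]
tool_rot: [0.895, 0.446, 0.0, 0.0]
ft_force: [0.1, 0.6, -0.7]
width: 0.605
finger_force: 0.0
```

Emit:
play_rows(
  dp=[
    [0, 0, 0],
    [0, 0, 0],
    [0, 0, 0],
    [0, 0, 0],
    [0, 0, 0],
    [0, 0, 0],
  ],
  yaw=[0, 0, 0, 0, 0, 0],
  grip=255,
)

```text
clock: 31.65
tcp_pos: [0.4603, -0.1602, -0.013]
tool_rot: [0.895, 0.446, 0.0, 0.0]
ft_force: [-0.9, -0.2, 2.8]
width: 0.258
finger_force: 40.0
```

Emit:
play_rows(
  dp=[
    [0, 0, -0.4],
    [0, 0, -0.9],
    [0, 0, -1],
    [0, 0, -1],
    [0, 0, 0],
    [0, 0, 0],
    [0, 0, 0],
    [0, 0, 0],
    [0, 0, 0],
    [0, 0, 0],
    [0, 0, 0],
  ],
  yaw=[0, 0, 0, 0, 0.9, 0.9, 0.9, 0.8, 0.8, 0.8, 0],
)

```text
clock: 33.02
tcp_pos: [0.4598, -0.16, 0.1195]
tool_rot: [1.0, 0.017, 0.0, -0.0]
ft_force: [-0.6, -0.3, -1.2]
width: 0.257
finger_force: 40.0
```

```bash
python3 -c "
from h import *
go(.546,.1713,.12,1.9)
c=cam('wrist');stem(c,'blue',c['M'][2,3]-.201+.013+.032)
"
```

```text
t 33.02 tcp [ 0.4598 -0.16    0.1195] yaw x-axis 2.0 z [ 0.  0. -1.] F [-0.6 -0.3 -1.2] w 0.257 ff 39.999462962150574 q6 1.2
GO now-axes [ 2.44 -8.2  -0.01] | after-yaw axes [ 2.43 -8.21 -0.01] yaw units 0.01
blue px [320. 198.] [ 492.6 -159.3] [54.3 23.7] 2.1
```

Emit:
play_rows(
  dp=[
    [0.24, -0.82, 0],
    [0.24, -0.82, 0],
    [0.24, -0.82, 0],
    [0.24, -0.82, 0],
    [0.24, -0.82, 0],
    [0.24, -0.82, 0],
    [0.24, -0.82, 0],
    [0.24, -0.82, 0],
    [0.25, -0.82, 0],
    [0.25, -0.82, 0],
    [0, 0, 0],
    [0, 0, 0],
  ],
  yaw=[0, 0, 0, 0, 0, 0, 0, 0, 0, 0, 0, 0],
)

```text
clock: 34.58
tcp_pos: [0.5452, 0.1705, 0.1188]
tool_rot: [1.0, 0.018, -0.0, 0.0]
ft_force: [-0.8, -0.2, -1.4]
width: 0.259
finger_force: 40.0
```

```bash
python3 -c "
from h import *
go(.546,.1713,.02,1.9)
c=cam('wrist');stem(c,'blue',c['M'][2,3]-.201+.013+.032)
"
```

```text
t 34.58 tcp [0.5452 0.1705 0.1188] yaw x-axis 2.1 z [-0.001 -0.001 -1.   ] F [-0.8 -0.2 -1.4] w 0.259 ff 39.9986869096756 q6 1.84
GO now-axes [ 0.02 -0.02  2.47] | after-yaw axes [ 0.02 -0.02  2.47] yaw units 0.02
blue px [320. 199.] [578.  171.2] [54.3 23.8] 2.1
```

Emit:
play_rows(
  dp=[
    [0.02, -0.02, 0.8],
    [0, 0, 0.9],
    [0, 0, 0.7],
    [0, 0, 0.1],
    [0, 0, 0.1],
    [0, 0, 0],
  ],
  yaw=[0, 0, 0, 0, 0, 0],
)

```text
clock: 35.38
tcp_pos: [0.5472, 0.1717, 0.0158]
tool_rot: [1.0, 0.017, 0.001, -0.0]
ft_force: [0.4, 0.6, -1.9]
width: 0.256
finger_force: 40.0
```

Emit:
play_rows(
  dp=[
    [0, 0, 0.1],
    [0, 0, 0.1],
    [0, 0, 0],
  ],
  yaw=[0, 0, 0],
)

```text
clock: 35.75
tcp_pos: [0.5472, 0.172, 0.007]
tool_rot: [1.0, 0.017, 0.001, -0.0]
ft_force: [1.3, -0.1, 0.2]
width: 0.255
finger_force: 40.0
```

Emit:
play_rows(
  dp=[
    [-0.02, 0.01, 0.05],
    [0, 0, 0.1],
    [0, 0, 0.08],
    [0, 0, 0],
  ],
  yaw=[0, 0, 0, 0],
)

```text
clock: 36.25
tcp_pos: [0.546, 0.1715, 0.0007]
tool_rot: [1.0, 0.017, 0.0, -0.0]
ft_force: [-11.1, -3.9, 41.2]
width: 0.254
finger_force: 40.0
```

Emit:
play_rows(
  dp=[
    [0, 0, -0.02],
    [0, 0, 0],
    [0, 0, 0],
    [0, 0, 0],
  ],
  yaw=[0, 0, 0, 0],
  grip=150,
)

```text
clock: 36.75
tcp_pos: [0.5453, 0.1711, -0.0017]
tool_rot: [1.0, 0.017, -0.001, 0.0]
ft_force: [-2.5, -1.3, 6.5]
width: 0.413
finger_force: 3.4
```

Emit:
play_rows(
  dp=[
    [0, 0, -0.4],
    [0, 0, -0.8],
    [0, 0, -0.5],
    [0, 0, 0],
    [0, 0, 0],
    [0, 0, 0],
  ],
  yaw=[0, 0, 0, 0, 0, 0],
  grip=255,
)

```text
clock: 37.5
tcp_pos: [0.545, 0.1711, 0.0655]
tool_rot: [1.0, 0.017, -0.001, 0.0]
ft_force: [0.0, -0.0, 0.4]
width: 0.003
finger_force: 0.0
```

Emit:
play_rows(
  dp=[
    [0, 0, 0.6],
    [0, 0, 0.4],
    [0, 0, 0.17],
    [0, 0, 0.1],
    [0, 0, 0.05],
    [0, 0, 0],
  ],
  yaw=[0, 0, 0, 0, 0, 0],
)

```text
clock: 38.25
tcp_pos: [0.5454, 0.1712, 0.0162]
tool_rot: [1.0, 0.017, -0.0, 0.0]
ft_force: [-10.7, -4.0, 28.0]
width: 0.006
finger_force: 14.4
```

Emit:
play_rows(
  dp=[
    [0, 0, -0.9],
    [0, 0, -1],
    [0, 0, -1],
    [-0.12, 0.89, 0],
    [-0.12, 0.89, 0],
    [-0.12, 0.89, 0],
    [-0.12, 0.89, 0],
    [-0.12, 0.89, 0],
    [-0.12, 0.89, 0],
    [-0.12, 0.89, 0],
    [-0.12, 0.89, 0],
  ],
  yaw=[0, 0, 0, 0, 0, 0, 0, 0, 0, 0, 0],
  grip=100,
)

```text
clock: 39.62
tcp_pos: [0.5171, -0.1158, 0.1302]
tool_rot: [1.0, 0.017, 0.0, 0.0]
ft_force: [0.5, -0.1, -0.1]
width: 0.607
finger_force: 0.0
```

Emit:
play_rows(
  dp=[
    [-0.12, 0.89, 0],
    [-0.12, 0.89, 0],
    [-0.12, 0.89, 0],
    [-0.12, 0.89, 0],
    [-0.12, 0.89, 0],
    [-0.12, 0.89, 0],
    [0, 0, 0],
    [0, 0, 0],
  ],
  yaw=[0, 0, 0, 0, 0, 0, 0, 0],
)

```text
clock: 40.62
tcp_pos: [0.4953, -0.3286, 0.1298]
tool_rot: [1.0, 0.017, -0.0, -0.0]
ft_force: [0.2, 0.6, 1.1]
width: 0.609
finger_force: 0.0
```

```bash
python3 -c "
from h import *
st()
c=cam('wrist');cv2.imwrite('pics/w10.png',c['img'])
stem(c,'orange')"
```

```text
t 40.62 tcp [ 0.4953 -0.3286  0.1298] yaw x-axis 1.9 z [-0.  0. -1.] F [0.2 0.6 1.1] w 0.609 ff 0.0 q6 0.95
orange px [323. 233.] [ 458.9 -334.3] [ 56.1 120. ] 85.6
```

View pics/w10.png

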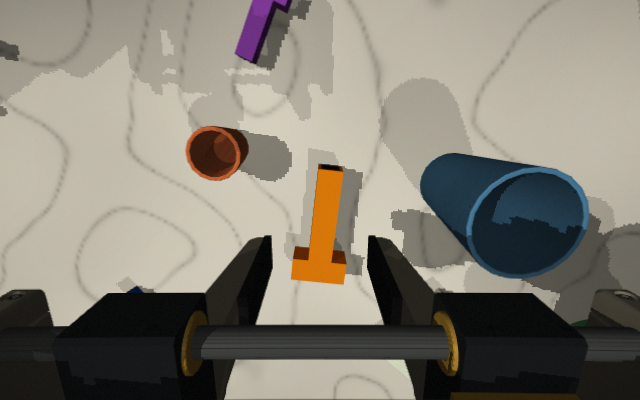

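The tee is at (323,233), turned about 6° from the tool, with its crossbar towards the robot. The vase is at (528,222) and the pot at (215,152).

```bash
python3 -c "
from h import *
c=cam('wrist')
print(onplane(c,[[528,222],[467,222],[528,168]],.13).round(3).tolist(), onplane(c,[[216,152],[187,152]],.055).round(3).tolist())
go(.4589,-.3343,-.013,-4.4)"
```

```text
[[0.506, -0.467, 0.13], [0.505, -0.427, 0.13], [0.542, -0.459, 0.13]] [[0.535, -0.238, 0.055], [0.534, -0.213, 0.055]]
t 40.73 tcp [ 0.4955 -0.3281  0.1298] yaw x-axis 2.0 z [-0.  0. -1.] F [0.2 0.7 0.6] w 0.608 ff 0.0 q6 0.95
GO now-axes [-0.92  0.13  3.57] | after-yaw axes [-0.9   0.23  3.57] yaw units 0.64
```

Emit:
play_rows(
  dp=[
    [0, 0, 0],
    [-0.64, 0.1, 0],
    [-0.64, 0.1, 0],
    [0, 0, 0],
  ],
  yaw=[0.64, 0, 0, 0],
)

```text
clock: 41.22
tcp_pos: [0.4427, -0.3321, 0.1298]
tool_rot: [0.999, -0.039, -0.0, -0.0]
ft_force: [0.7, 0.1, -0.5]
width: 0.605
finger_force: 0.0
```

```bash
python3 -c "
from h import *
c=cam('wrist');stem(c,'orange')
go(.4439,-.3331,-.013,-4.4)"
```

```text
orange px [320. 182.] [ 459. -334.] [ 55.6 119.5] 85.6
t 41.27 tcp [ 0.4439 -0.3325  0.13  ] yaw x-axis -4.5 z [ 0.001 -0.    -1.   ] F [0.7 0.9 0.2] w 0.608 ff 0.0 q6 1.0
GO now-axes [-0.    0.01  3.58] | after-yaw axes [0.   0.02 3.58] yaw units -0.01
```

Emit:
play_rows(
  dp=[
    [0, 0.01, 0.9],
    [0, 0, 0.9],
    [0, 0, 0.8],
    [0, 0, 0.5],
    [0, 0, 0.3],
    [0, 0, 0.17],
    [0, 0, 0],
    [0, 0, 0],
  ],
  yaw=[0, 0, 0, 0, 0, 0, 0, 0],
)

```text
clock: 42.28
tcp_pos: [0.4443, -0.3337, -0.0124]
tool_rot: [0.999, -0.039, 0.0, 0.0]
ft_force: [0.4, 0.3, 0.6]
width: 0.609
finger_force: 0.0
```

Emit:
play_rows(
  dp=[
    [0, 0, 0],
    [0, 0, 0],
    [0, 0, 0],
    [0, 0, 0],
    [0, 0, 0],
    [0, 0, 0],
  ],
  yaw=[0, 0, 0, 0, 0, 0],
  grip=255,
  squeeze=45,
)

```text
clock: 43.02
tcp_pos: [0.4437, -0.3334, -0.013]
tool_rot: [0.999, -0.039, -0.0, -0.0]
ft_force: [-0.9, 0.4, 4.1]
width: 0.256
finger_force: 45.0
```

Emit:
play_rows(
  dp=[
    [0, 0, -0.4],
    [0, 0, -0.9],
    [0, 0, -1],
    [0, 0, -1],
    [0, 0, 0],
    [0, 0, 0],
  ],
  yaw=[0, 0, 0, 0, 0, 0],
)

```text
clock: 43.78
tcp_pos: [0.4432, -0.3331, 0.1185]
tool_rot: [0.999, -0.039, -0.0, -0.0]
ft_force: [0.9, 1.9, -2.6]
width: 0.257
finger_force: 45.0
```

Emit:
play_rows(
  dp=[
    [0.16, -0.89, -0.02],
    [0.16, -0.89, 0],
    [0.16, -0.89, 0],
    [0.16, -0.89, 0],
    [0.16, -0.89, 0],
    [0.16, -0.89, 0],
    [0.16, -0.89, 0],
    [0.16, -0.89, 0],
    [0.16, -0.89, 0],
    [0.16, -0.89, 0],
    [0.16, -0.89, 0],
    [0.16, -0.89, 0],
  ],
  yaw=[0, 0, 0, 0, 0, 0, 0, 0, 0, 0, 0, 0],
)

```text
clock: 45.28
tcp_pos: [0.5524, 0.0875, 0.1178]
tool_rot: [0.999, -0.039, -0.002, 0.0]
ft_force: [0.2, 0.3, -2.0]
width: 0.257
finger_force: 45.0
```

Emit:
play_rows(
  dp=[
    [0.18, -0.86, 0],
    [0, 0, 0],
    [0, 0, 0],
    [0, 0, 0],
    [0, 0, 0],
    [0, 0, 0],
    [0, 0, 0],
    [0, 0, 0],
    [0, 0, 0],
    [0, 0, 0],
  ],
  yaw=[0, -1, -1, -1, -1, -1, -1, -1, -1, -1],
)

```text
clock: 46.52
tcp_pos: [0.562, 0.1199, 0.1177]
tool_rot: [0.732, 0.681, -0.002, -0.001]
ft_force: [0.1, -0.4, -1.6]
width: 0.252
finger_force: 45.0
```

Emit:
play_rows(
  dp=[
    [0, 0, 0],
    [0, 0, 0],
    [0, 0, 0],
    [0, 0, 0],
    [0, 0, 0],
    [0, 0, 0],
    [0, 0, 0],
    [0, 0, 0],
    [0, 0, 0],
    [0, 0, 0],
    [0, 0, 0],
    [0, 0, 0],
  ],
  yaw=[-1, -1, -1, -1, -1, -1, -1, -1, -1, -0.63, 0, 0],
)

```text
clock: 48.02
tcp_pos: [0.5628, 0.1201, 0.1187]
tool_rot: [-0.015, 1.0, -0.0, -0.001]
ft_force: [0.9, 0.1, -2.8]
width: 0.259
finger_force: 45.0
```

```bash
python3 -c "
from h import *
go(.5625,.1205,.02,-178.1)
c=cam('wrist');stem(c,'orange',c['M'][2,3]-.201+.013+.032)
cv2.imwrite('pics/w11.png',c['img'])
for k in blobs(c,'pink',200)[:4]:
      P,r=rect(c,k,.014);print(k.mean(0).round(0),np.round(r[0],1),np.round(r[1],1),round(r[2],1))
"
```

```text
t 48.02 tcp [0.5628 0.1201 0.1187] yaw x-axis -178.3 z [-0.002 -0.    -1.   ] F [ 0.9  0.1 -2.8] w 0.259 ff 44.99723553657532 q6 -1.39
GO now-axes [0.   0.01 2.47] | after-yaw axes [0.01 0.01 2.47] yaw units -0.02
orange px [318. 241.] [551.3 119.5] [98.4 30.4] 1.7
[493. 167.] [542.3 294. ] [126.1  51.8] 1.6
[143. 314.] [705.  -71.3] [12.4 49.6] 49.5
```

```bash
python3 -c "
from h import *
c=cam('wrist');I=c['img'];z=arm.sense()['tcp_pos'][2]+.013+.032
for r in range(80,260,6): print(r,I[r,314:326:4].tolist(), onplane(c,[[318,r]],z)[0,:2].round(4))
"
```

```text
80 [[240, 245, 246], [240, 245, 246], [240, 245, 246]] [0.4695 0.1163]
86 [[241, 245, 246], [240, 246, 246], [241, 246, 246]] [0.4721 0.1163]
92 [[46, 44, 44], [47, 43, 44], [45, 42, 44]] [0.4747 0.1164]
98 [[46, 42, 43], [45, 43, 42], [45, 43, 44]] [0.4773 0.1165]
104 [[45, 42, 43], [46, 43, 43], [44, 43, 42]] [0.48   0.1166]
110 [[44, 41, 42], [44, 41, 41], [43, 42, 40]] [0.4826 0.1167]
116 [[16, 100, 188], [15, 101, 187], [17, 101, 188]] [0.4854 0.1167]
122 [[18, 166, 250], [17, 166, 249], [19, 167, 250]] [0.4881 0.1168]
128 [[18, 167, 250], [14, 165, 249], [13, 165, 249]] [0.4909 0.1169]
134 [[15, 166, 249], [18, 166, 250], [16, 166, 249]] [0.4937 0.117 ]
140 [[17, 166, 250], [15, 166, 250], [15, 166, 249]] [0.4965 0.1171]
146 [[17, 166, 250], [14, 165, 250], [18, 166, 250]] [0.4994 0.1171]
152 [[14, 166, 250], [12, 164, 249], [17, 167, 250]] [0.5023 0.1172]
158 [[15, 166, 250], [14, 166, 250], [16, 167, 250]] [0.5052 0.1173]
164 [[10, 98, 217], [9, 99, 217], [12, 100, 218]] [0.5082 0.1174]
170 [[9, 98, 216], [9, 98, 216], [6, 98, 215]] [0.5112 0.1175]
176 [[10, 98, 216], [9, 97,
[... 166 characters left out ...]
94 [[9, 96, 217], [7, 97, 216], [10, 97, 216]] [0.5235 0.1179]
200 [[7, 96, 216], [8, 96, 216], [7, 96, 216]] [0.5266 0.118 ]
206 [[11, 97, 217], [9, 97, 217], [9, 97, 216]] [0.5298 0.118 ]
212 [[10, 98, 217], [11, 99, 218], [9, 97, 217]] [0.533  0.1181]
218 [[9, 97, 216], [5, 96, 216], [8, 97, 216]] [0.5363 0.1182]
224 [[9, 96, 216], [9, 97, 217], [10, 97, 217]] [0.5396 0.1183]
230 [[7, 95, 215], [9, 96, 215], [9, 95, 215]] [0.543  0.1184]
236 [[9, 97, 215], [9, 97, 216], [12, 97, 216]] [0.5463 0.1185]
242 [[8, 97, 216], [9, 96, 215], [7, 96, 215]] [0.5497 0.1186]
248 [[10, 97, 215], [6, 97, 215], [9, 97, 215]] [0.5532 0.1187]
254 [[12, 99, 216], [12, 97, 215], [9, 97, 215]] [0.5567 0.1188]
```

Emit:
play_rows(
  dp=[
    [-0.02, -0.01, 0.8],
    [0, 0, 0.9],
    [0, 0, 0.7],
    [0, 0, 0.1],
    [0, 0, 0.1],
    [0, 0, 0],
  ],
  yaw=[0, 0, 0, 0, 0, 0],
)

```text
clock: 48.88
tcp_pos: [0.5649, 0.12, 0.0165]
tool_rot: [-0.016, 1.0, 0.0, 0.001]
ft_force: [-0.0, -0.0, -1.6]
width: 0.257
finger_force: 45.0
```

Emit:
play_rows(
  dp=[
    [0, 0, 0.1],
    [0, 0, 0.1],
    [0, 0, 0],
  ],
  yaw=[0, 0, 0],
)

```text
clock: 49.25
tcp_pos: [0.5649, 0.1202, 0.0079]
tool_rot: [-0.016, 1.0, 0.0, 0.001]
ft_force: [1.5, 1.6, -0.3]
width: 0.254
finger_force: 45.0
```

Emit:
play_rows(
  dp=[
    [0.03, 0, 0.05],
    [0, 0, 0.1],
    [0, 0, 0.08],
    [0, 0, 0],
  ],
  yaw=[0, 0, 0, 0],
)

```text
clock: 49.75
tcp_pos: [0.563, 0.1199, 0.0009]
tool_rot: [-0.016, 1.0, 0.0, -0.0]
ft_force: [-8.8, 0.2, 33.7]
width: 0.254
finger_force: 45.0
```

Emit:
play_rows(
  dp=[
    [0, 0, -0.02],
    [0, 0, 0],
    [0, 0, 0],
    [0, 0, 0],
  ],
  yaw=[0, 0, 0, 0],
  grip=150,
)

```text
clock: 50.25
tcp_pos: [0.5627, 0.1197, -0.0012]
tool_rot: [-0.016, 1.0, -0.0, -0.0]
ft_force: [-0.2, 0.5, 0.5]
width: 0.408
finger_force: 0.0
```

Emit:
play_rows(
  dp=[
    [0, 0, -0.4],
    [0, 0, -0.8],
    [0.4, 0, -0.5],
    [0, 0, 0],
    [0, 0, 0],
    [0, 0, 0],
  ],
  yaw=[0, 0, 0, 0, 0, 0],
  grip=255,
)

```text
clock: 51.0
tcp_pos: [0.547, 0.1192, 0.0666]
tool_rot: [-0.016, 1.0, -0.0, -0.0]
ft_force: [0.1, -0.2, -0.1]
width: 0.003
finger_force: 0.0
```

Emit:
play_rows(
  dp=[
    [0, 0, 0.6],
    [0, 0, 0.4],
    [0, 0, 0.17],
    [0, 0, 0.1],
    [0, 0, 0.05],
    [0, 0, 0],
  ],
  yaw=[0, 0, 0, 0, 0, 0],
)

```text
clock: 51.75
tcp_pos: [0.547, 0.1193, 0.0163]
tool_rot: [-0.016, 1.0, -0.0, -0.0]
ft_force: [-6.5, -1.7, 18.1]
width: 0.003
finger_force: 9.4
```

Emit:
play_rows(
  dp=[
    [0, 0, -0.9],
    [0, 0, -1],
    [0, 0, -1],
    [0, 0, 0],
    [0, 0, 0],
    [0, 0, 0],
    [0, 0, 0],
    [0, 0, 0],
    [0, 0, 0],
    [0, 0, 0],
    [0, 0, 0],
    [0, 0, 0],
  ],
  yaw=[0, 0, 0, 1, 1, 1, 1, 1, 1, 1, 1, 1],
  grip=130,
)

```text
clock: 53.25
tcp_pos: [0.5473, 0.1194, 0.131]
tool_rot: [0.698, 0.716, 0.0, 0.0]
ft_force: [0.3, -0.9, 0.3]
width: 0.488
finger_force: 0.0
```

```bash
python3 -c "
from h import *
go(.6358,.2095,.0437,92)
c=cam('wrist');cv2.imwrite('pics/w12.png',c['img'])
for k in blobs(c,'yellow',300)[:2]:
      P,r=rect(c,k,.061);print('bar',np.round(r[0],1),np.round(r[1],1),round(r[2],1))
for col in('orange','blue','purple'): 
  for k in blobs(c,col,300)[:1]:
      P,r=rect(c,k,.046);print(col,np.round(r[0],1),np.round(r[1],1),round(r[2],1))
"
```

```text
t 53.25 tcp [0.5473 0.1194 0.131 ] yaw x-axis 91.5 z [ 0.001  0.    -1.   ] F [ 0.3 -0.9  0.3] w 0.488 ff 0.0 q6 0.19
GO now-axes [2.19 2.27 2.18] | after-yaw axes [2.17 2.29 2.18] yaw units -0.05
bar [635.4 169. ] [ 36.4 219.2] 1.9
orange [545.  121.3] [120.9  59.8] 1.6
blue [546.  171.2] [120.8  25.4] 1.6
purple [543.5 221.7] [121.5  55.6] 1.5
```

View pics/w12.png

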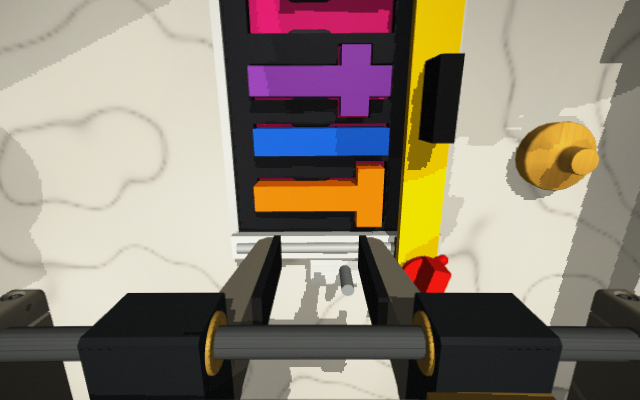

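Cross, sleeve and tee sit square in their cutouts, at (320,80), (320,140) and (320,195). The fin is at (443,98).

Emit:
play_rows(
  dp=[
    [0.73, 0.75, 0],
    [0.73, 0.75, 0],
    [0.73, 0.77, 0],
    [0, 0, 0],
    [0, 0, 0.8],
    [0, 0, 0.8],
    [0, 0, 0.4],
    [0, 0, 0.18],
    [0, 0, 0],
  ],
  yaw=[0, 0, 0, 0, 0, 0, 0, 0, 0],
)

```text
clock: 54.42
tcp_pos: [0.6351, 0.2096, 0.0437]
tool_rot: [0.696, 0.718, 0.0, 0.0]
ft_force: [0.8, -0.1, -0.0]
width: 0.493
finger_force: 0.0
```

Emit:
play_rows(
  dp=[
    [0, 0, 0],
    [0, 0, 0],
    [0, 0, 0],
    [0, 0, 0],
    [0, 0, 0],
    [0, 0, 0],
  ],
  yaw=[0, 0, 0, 0, 0, 0],
  grip=255,
  squeeze=15,
)

```text
clock: 55.18
tcp_pos: [0.6353, 0.2099, 0.0437]
tool_rot: [0.696, 0.718, 0.0, 0.0]
ft_force: [-0.2, 0.1, 5.0]
width: 0.174
finger_force: 15.0
```

Emit:
play_rows(
  dp=[
    [0, -0.3, 0],
    [0, -0.4, 0],
    [0, -0.4, 0],
    [0, -0.4, 0],
    [0, -0.4, 0],
    [0, -0.35, 0],
    [0, -0.12, 0],
    [0, 0, 0],
  ],
  yaw=[0, 0, 0, 0, 0, 0, 0, 0],
)

```text
clock: 56.18
tcp_pos: [0.5387, 0.2068, 0.0437]
tool_rot: [0.696, 0.718, -0.0, -0.0]
ft_force: [-2.9, 0.3, 9.7]
width: 0.176
finger_force: 15.0
```

Emit:
play_rows(
  dp=[
    [0, -0.06, 0],
    [0, -0.05, 0],
    [0, 0, 0],
  ],
  yaw=[0, 0, 0],
)

```text
clock: 56.55
tcp_pos: [0.5386, 0.2069, 0.0437]
tool_rot: [0.696, 0.719, 0.003, 0.002]
ft_force: [13.2, -0.7, -3.6]
width: 0.173
finger_force: 15.0
```

Emit:
play_rows(
  dp=[
    [0, 0.08, 0],
    [0, 0, 0],
    [0, 0, 0],
    [0, 0, -0.6],
    [0, 0, -1],
    [0, 0, -0.7],
    [0, 0, 0],
    [0, 0, 0],
  ],
  yaw=[0, 0, 0, 0, 0, 0, 0.8, 0.7],
  grip=130,
)

```text
clock: 57.55
tcp_pos: [0.5386, 0.2067, 0.1356]
tool_rot: [0.785, 0.62, 0.0, -0.0]
ft_force: [0.2, 0.4, -0.6]
width: 0.491
finger_force: 0.0
```

```bash
python3 -c "
from h import *
go(.5437,.0545,.0645,76.5)
c=cam('side');print([ (np.round(rect(c,k,.061)[1][0],1)) for k in blobs(c,'yellow',300)[:1]])
t=cam('top');
for k in blobs(t,'red',20)[:2]: print(k.mean(0),rect(t,k,.107)[1])
"
```

```text
t 57.55 tcp [0.5386 0.2067 0.1356] yaw x-axis 76.6 z [ 0.  0. -1.] F [ 0.2  0.4 -0.6] w 0.491 ff 0.0 q6 0.6
GO now-axes [-3.67  1.01  1.78] | after-yaw axes [-3.67  1.01  1.78] yaw units 0.01
[array([537.8, 252. ])]
```

Emit:
play_rows(
  dp=[
    [-0.92, 0.25, 0],
    [-0.92, 0.25, 0],
    [-0.92, 0.25, 0],
    [-0.92, 0.26, 0],
    [0, 0, 0],
    [0, 0, 0.7],
    [0, 0, 0.6],
    [0, 0, 0.3],
    [0, 0, 0.18],
    [0, 0, 0],
  ],
  yaw=[0, 0, 0, 0, 0, 0, 0, 0, 0, 0],
)

```text
clock: 58.9
tcp_pos: [0.5448, 0.0545, 0.0641]
tool_rot: [0.783, 0.622, -0.0, -0.0]
ft_force: [0.9, -0.8, -0.8]
width: 0.489
finger_force: 0.0
```

Emit:
play_rows(
  dp=[
    [0, 0, 0],
    [0, 0, 0],
    [0, 0, 0],
    [0, 0, 0],
    [0, 0, 0],
    [0, 0, 0],
  ],
  yaw=[0, 0, 0, 0, 0, 0],
  grip=255,
  squeeze=20,
)

```text
clock: 59.65
tcp_pos: [0.5448, 0.0543, 0.0643]
tool_rot: [0.784, 0.621, 0.0, -0.0]
ft_force: [-1.3, 1.5, 4.7]
width: 0.151
finger_force: 20.0
```

Emit:
play_rows(
  dp=[
    [0, 0, 0],
    [0, 0, 0],
    [0, 0, 0],
    [0, 0, 0],
    [0, 0, 0],
    [0, 0, 0],
    [0, 0, 0],
    [0, 0, 0],
    [0, 0, 0],
    [0, 0, 0],
  ],
  yaw=[1, 1, 1, 1, 1, 1, 1, 0.6, 0, 0],
)

```text
clock: 60.9
tcp_pos: [0.545, 0.0545, 0.0643]
tool_rot: [1.0, 0.008, 0.0, -0.0]
ft_force: [-1.8, 2.7, 6.1]
width: 0.153
finger_force: 20.1
```

```bash
python3 -c "
from h import *
s=st();print(s['torque'])"
```

```text
t 60.9 tcp [0.545  0.0545 0.0643] yaw x-axis 0.9 z [ 0.  0. -1.] F [-1.8  2.7  6.1] w 0.153 ff 20.111985504627228 q6 1.65
[0.62785835 0.53378747 0.32597919]
```

Emit:
play_rows(
  dp=[
    [0, 0, 0],
    [0, 0, 0],
    [0, 0, 0],
    [0, 0, -0.6],
    [0, 0, -1],
    [0, 0, -1],
    [0, 0, -0.8],
    [0, 0, 0],
  ],
  yaw=[0, 0, 0, 0, 0, 0, 0, 0],
  grip=110,
)

```text
clock: 61.9
tcp_pos: [0.5466, 0.0542, 0.2025]
tool_rot: [1.0, 0.007, 0.002, -0.0]
ft_force: [-0.2, -0.6, 0.1]
width: 0.566
finger_force: 0.0
```

```bash
python3 -c "
from h import *
st();c=cam('wrist');cv2.imwrite('pics/w13.png',c['img'])
for k in blobs(c,'yellow',300)[:2]:
      P,r=rect(c,k,.061);print('bar',np.round(r[0],1),np.round(r[1],1),round(r[2],1))"
```

```text
t 61.9 tcp [0.5466 0.0542 0.2025] yaw x-axis 0.8 z [ 0.005  0.    -1.   ] F [-0.2 -0.6  0.1] w 0.566 ff 0.0 q6 1.65
bar [539.2 208.8] [ 37.8 292.5] 1.9
```

View pics/w13.png

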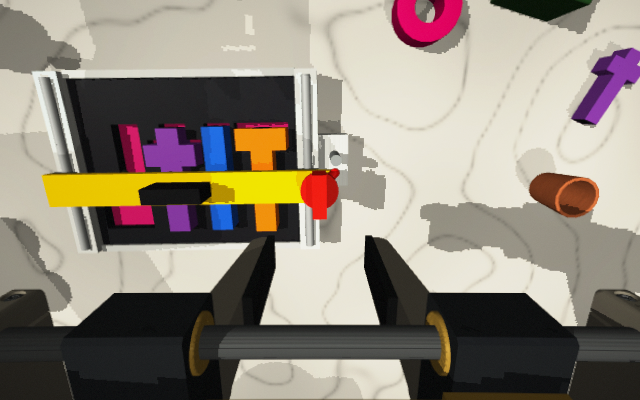

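The bar is home across the three fittings and the knob at (320,190) is back as it was at the start, with its tongue by the post. The pot is upright at (563,195), so I'm handing in.

```bash
python3 -c "
from workcell import arm
print(arm.finish_job())"
```

```text
the job is handed in; nothing more can be done
None
```

I packed the cross, sleeve and tee (there was no elbow) and pressed each one home, then slid the bar back to its stop and locked the knob. I handed the job in at about 62 s. The pot was still upright in the last picture; the vase was out of frame there, but the arm never touched it.

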